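# Sort the checked tray loggers: lock the pass in its cradle, lay out the reject

## Robot

A 6-joint arm with a two-finger parallel gripper is mounted at the origin on the work surface. World frame = base frame: x ahead of the robot, y to its left, z up, the work surface at z = 0. Lengths are in m, angles in rad, forces in N, time in s.
With the tool pointing down it reaches from about 0.425 to 0.95 m from the base axis. Payload 3.5 kg.
Tool frame: the origin (TCP) lies at the very end of the fingers, on their centre line; the grasp point (between the pads) lies 19 mm behind it (grip_depth is the distance from the TCP to the grasp point, in m); x points along the fingers, z is the direction in which the jaws open and shut, and the axes are right-handed (so a half turn about x gives the same grasp; the last joint's range is limited). The gripper opens to 85 mm and grips with 20 to 120 N. Pads are 22 mm wide; open, the fingers measure 114 mm over their backs; the gripper's body (76 mm by 85 mm) begins 54 mm behind the grasp point. The pads swing forward as they close: fully open they stand 13 mm farther back than shut.
Start: joints at [1.034, 0.286, 1.577, -0, 1.279, -0.15], TCP at [0.255, 0.625, 0.231] pointing down, gripper open.
Joint ranges: [-2.77, 2.77], [-0.9, 2.22], [0.21, 2.48], [-1.53, 4.67], [0.24, 2.81], [-2.84, 2.84]. Speed limits (rad/s): [2.79, 2.79, 3.14, 3.14, 3.14, 3.14].

## Interface

Orientations are given as a unit quaternion [x, y, z, w].
In Python, from plant import get_state, read_camera, calibration, sign_off, recognise, grip_depth gives the robot as it stands. The module is installed in compiled form; this text tells all that it offers.
- The arm moves only by the tool servo_tool, never from a script. Its argument "deltas" is a list that holds one entry, the list of rows, each a list of 4 numbers: the shift along the world's x, y, z scaled (see below), then the turn about the world's z scaled (see below). In form: [[[tx, ty, tz, spin], ...]]. A call has exactly 5 rows; each row is the pose to reach, as a shift and turn from the pose commanded when the call began; what a row does not reach only later rows make up. The controller multiplies each number of a shift by 10 cm and each number of a turn by 90 degrees. A row lasts 1/10 s, in which the tool goes at most 50 mm and 8.59 degrees, less where a joint would pass 70% of its speed; a pose out of reach is approached as far as the arm can. A call with a number of a shift or a turn outside -1 to 1 is refused whole. A call with a gripper value outside its range is refused whole. "claw" is the gripper's target within -1 to 1 (fully open at 1, half-way at 0, shut at -1), set as the call begins (left out, the last holds). The fingers move at their own pace and stop on an object; "force" is the grip in N (left out, the last holds). Time passes only in rows, so rows that repeat a pose let the fingers close, or fill a call up. It gives the time, the measured TCP pose, the force and the opening at its end, in the units of the state.
- get_state(): the state, without advancing time (a new reading comes with each control period).
- read_camera(name): name is "scene" or "side" or "wrist"; returns the picture (384x512x3 uint8, blue, green, red); there is no depth.
- calibration(name): a dict with "intrinsics" (3x3 intrinsics, pixels), "R" (3x3) and "t" (3): a world point X has camera coordinates R X + t; the wrist camera has in their place "T_tool_cam" (4x4, takes a point from camera to tool coordinates, whose origin is the TCP and whose axes are the tool frame's). Camera axes: x right, y down, z forward; pixel columns grow to the right and rows downward; lengths in m; the calibration is good to about 2 mm. A picture is of the moment at which its call begins: read the wrist's pose just before it. calibration takes no time and is no camera call.
- sign_off(): hands the job in, once; it reports no verdict.
Trained networks look in the newest picture that a camera, given by its name, has taken for a name from the list of things; names that differ only in an ending like _2 or _b are one class to them, and where a whole thing is asked for, a point or a joint stands for the part that bears it (a point fixed in the world has none). Each returns a list of dicts, best first, with "p" (0 to 1); they miss things now and then, are a little off and sometimes report something else, mostly with a low value. They report only what shows in the picture. A call takes as long as a camera call. They do not tell look-alikes from the thing itself.
- recognise(camera, query): "at" ([x, y, z] in m, in world coordinates, good to about 4 mm: the middle of the surface that is visible of it).
The state is a dict: "time": time; "qpos": joint angles; "dq": joint speeds; "joint_efforts": joint torques, N m; "eef_pos": TCP position; "tcp_rot": TCP orientation; "contact_force": force on the tool from outside, world axes, zero at the start; "wrist_torque": the same for the moment, N m; "opening": opening from 0.0 (shut) to 1.0 (fully open).
Only numpy, scipy, OpenCV 4.12 (cv2) and the standard library are available. Lean on these libraries where they do the work, as an engineer would, in place of code of your own. Each camera call takes 0.05 s, during which the arm holds its last target. There are 200 camera calls.

## Task

Two of the three tray loggers on the sloping draining rack have been checked. Lock the one with the green tag into the green carry cradle - one end tucked under the fixed lip, lying flat between its walls, the hasp swung right over it and down onto the catch - and lay the one with the red tag flat in the nest of the red returns tray. Put both down gently, without dropping or ramming them, and leave the untagged logger and everything else on the bench where it is.

Things in the scene. Friction and masses are not known exactly. Their poses are not given: they have to be found in the camera images.
- logger_green: Logger that passed: white and grey plastic box 124 x 46 x 34 mm (x, y, z), 0.15 to 0.3 kg, with a 50 x 30 mm green tag on its top. Origin at the centre of its underside; x along its length (+x end is the upper one in the rack), z out of its tagged top. It slides out of the rack freely, square off the sloping sheet.
- logger_red: Logger that failed: the same box with a red tag on its top; same frame.
- logger_blank: Logger not yet checked: the same box with no coloured tag; same frame. It stays in its bay of the rack.
- rack: Draining rack, fixed: aluminium sheet 150 x 280 mm sloping 30 deg, low edge (14 mm ledge, 45 mm above bench, x = -65 mm) to the robot, high edge 117 mm up. Origin on the bench under its middle. Three bays at y = -105, 0, 105 mm, any logger in any bay, low end (-x) on the ledge; guides 12 mm high beside its ends leave the middle 70 mm of its length free for fingers.
- cradle: Green carry cradle, fixed: base plate 250 x 120 x 12 mm, black carry handle (x = 122 mm, 51 mm above the bench), aluminium nest with a steel hasp. Origin on the bench; x points from the lip end to the hasp end. Nest and hasp as one are clamped on slots wherever last set, up to 16 mm either way along x of the mark (cradle_seat); no reading tells where: feel for the nest's wall.
- cradle_seat (a point): Marked centre of the nest's floor, 15 mm above the bench, axes as the cradle. From the nest's true centre: end walls at x = -65, +65; side cheeks 52 apart only at |x| = 41 to 65, middle open for fingers. At -x a lip reaches from the wall to x = -53, underside 39, top 45 above the floor, cheeks too; wall and cheeks at +x 14 high. So tuck a logger's end under the lip, then lay it down.
- hasp (a joint): Angle (rad) of the nest's hasp, a steel leaf 24 x 4 x 103 mm: 0 closed, lying over the logger to -y, underside 35.5 mm above the floor, slot over a staple at y = -44 that ends 10 mm above it; grows swinging up and out to +y (1.57 upright, stop 2.6). Starts at 1.9 to 2.4, stays where left (0.05 N m). Hinge along x at y = +42, z = 37.5 mm, leaf mid-width x = 48, from the nest's true centre.
- tray_seat (a point): Centre of the floor of the nest in the red returns tray, 6 mm above the bench; x along the nest, z up. The nest is 132 mm long and 54 mm wide between black guides 16 mm high at its ends and corners (|x| = 40 to 66 mm); its middle is open for the fingers. The tray around it is 210 x 144 mm with walls 22 mm high, fixed.
- tape: Roll of yellow tape, 80 mm across and 24 mm high, lying on the bench; origin under its centre. Leave alone.
- sprayer: Blue spray bottle, 76 mm across, 192 mm high; origin under its centre. Leave alone.
- label_pot: Terracotta-coloured pot of plant labels, 84 mm across, 140 mm high; origin under its centre. Leave alone.
- trowel: Hand trowel, 300 mm long, lying flat on the bench; origin below the root of its blade. Leave alone.
Mind the look-alikes: they are no part of the job. Leave any purple look-alike of the logger_green alone.

How it is judged:
At the end, for the whole second after the job is handed in: Green-tagged logger flat (within 3 degrees, tag up) on the floor of the cradle's nest, under its lip (within 20 mm lengthwise, 7 mm sideways of the mark), hasp within 0.1 rad of fully closed; red-tagged logger flat (same) on the floor of the tray's nest, within 7 mm of centre; both at rest (x of logger_green in the frame of cradle_seat between -0.02 and 0.02 m and y of logger_green in the frame of cradle_seat between -0.007 and 0.007 m and z of logger_green in the frame of cradle_seat below 0.004 m and angle between each of logger_green, logger_red's own z axis and vertical below 0.06 rad and value of joint hasp below 0.1 rad and x of logger_red in the frame of tray_seat between -0.007 and 0.007 m and y of logger_red in the frame of tray_seat between -0.007 and 0.007 m and z of logger_red in the frame of tray_seat below 0.004 m and linear speed of each of logger_green, logger_red below 0.02 m/s); the robot touches nothing.
It fails at once if a tagged logger was rammed into its place (over 100 N) (contact force between logger_green and cradle above 100 N or contact force between logger_red and tray above 100 N).
It fails at once if a tagged logger was let fall (loose from the fingers and faster than 0.4 m/s) ((contact force between logger_green and the fingers below 0.5 N and linear speed of logger_green above 0.4 m/s) or (contact force between logger_red and the fingers below 0.5 N and linear speed of logger_red above 0.4 m/s)).
It fails at once if the untagged logger was moved by more than 15 mm (distance of logger_blank from where it was at the start of the episode above 0.015 m).
It fails at once if the tape, sprayer, label pot or trowel was moved by more than 20 mm (distance of any of tape, sprayer, label_pot, trowel from where it was at the start of the episode above 0.02 m).
It also fails if it takes over 69 s, if anything falls off the work surface, if the arm or the gripper's body presses on something with over 40 N, if the wrist force passes 120 N, or if a joint passes its speed limit or range.

## Working session

There is one attempt and no reset: what is moved stays moved. The work goes in short steps, Python scripts to look and compute and a tool call to move; the robot and the scene stay as the last step left them, time stands still between calls to the robot, and variables do not carry over. Pictures are saved under pics/ and viewed, about 8 in all and at most 12, crops included, and the job is handed in when it is done.

Besides the shell and the picture viewer there is one more tool, called after ">>>" in YAML: its name, and indented under it one key for each argument. servo_tool: Moves the arm, as the interface text tells. Its arguments: {"type":"object","properties":{"deltas":{"type":"array"},"claw":{"type":"number"},"force":{"type":"number"}},"required":["deltas"]}

```bash
mkdir -p pics; python3 - <<'E'
from plant import *
import cv2, numpy as np
s=get_state(); print(s['time'],s['eef_pos'],s['tcp_rot'],s['opening'],grip_depth if not callable(grip_depth) else grip_depth())
a=read_camera('scene');b=read_camera('side')
cv2.imwrite('pics/a.png',cv2.resize(np.vstack([a,b]),None,fx=1,fy=.78)) if 0 else cv2.imwrite('pics/a.png',a)
cv2.imwrite('pics/b.png',b)
for c in('scene','side'):
  k=calibration(c);R=np.array(k['R']);print(c,'cam at',-R.T@np.array(k['t']),np.array(k['intrinsics']).ravel())
  for q in ('logger_green','logger_red','logger_blank','rack','cradle','hasp','tray_seat','tape','sprayer','label_pot','trowel'):
    try: print(q,[(np.round(d['at'],3).tolist(),round(d['p'],2)) for d in recognise(c,q)][:4])
    except Exception as e: print(q,e)
print(get_state()['time'])
E
```

```text
0.0 [0.25425644 0.62457166 0.22993992] [-0.39493342  0.58752436  0.39423506  0.58602171] 1.0027499310136452 0.0187
scene cam at [0.94045928 0.35897587 0.97307083] [418.86814469   0.         253.06577214   0.         418.86814469
 188.19991823   0.           0.           1.        ]
logger_green [([0.406, 0.126, 0.037], 0.88), ([0.684, -0.063, 0.107], 0.59)]
logger_red [([0.668, 0.144, 0.111], 0.84), ([0.488, 0.33, 0.015], 0.28)]
logger_blank [([0.672, 0.035, 0.11], 0.62)]
rack [([0.726, 0.065, 0.054], 0.9), ([0.48, -0.312, 0.004], 0.6)]
cradle [([0.482, 0.334, 0.011], 0.65)]
hasp [([0.532, 0.383, 0.113], 0.74)]
tray_seat [([0.481, -0.311, 0.007], 0.6)]
tape [([0.477, -0.022, 0.023], 0.91)]
sprayer [([0.699, -0.287, 0.116], 0.57), ([0.479, -0.025, 0.023], 0.42)]
label_pot [([0.69, 0.359, 0.073], 0.57)]
trowel [([0.287, -0.371, 0.004], 0.8)]
side cam at [ 0.34371034 -0.59629558  0.84122171] [364.98736167   0.         256.17868936   0.         364.98736167
 193.08886971   0.           0.           1.        ]
logger_green [([0.394, 0.102, 0.032], 0.79), ([0.679, -0.316, 0.118], 0.68), ([0.675, -0.088, 0.105], 0.66)]
logger_red [([0.655, 0.121, 0.098], 0.95), ([0.473, -0.315, 0.007], 0.75), ([0.533, 0.375, 0.1], 0.43)]
logger_blank []
rack [([0.684, -0.022, 0.057], 0.75), ([0.671, -0.087, 0.104], 0.17)]
cradle [([0.484, 0.314, 0.018], 0.6)]
hasp [([0.531, 0.373, 0.101], 0.79)]
tray_seat [([0.473, -0.319, 0.006], 0.77)]
tape [([0.48, -0.029, 0.02], 0.95)]
sprayer [([0.681, -0.314, 0.114], 0.58)]
label_pot [([0.687, 0.337, 0.074], 0.81)]
trowel [([0.534, 0.374, 0.098], 0.72), ([0.265, -0.351, 0.004], 0.6), ([0.482, 0.318, 0.014], 0.44)]
1.2
```

View pics/a.png

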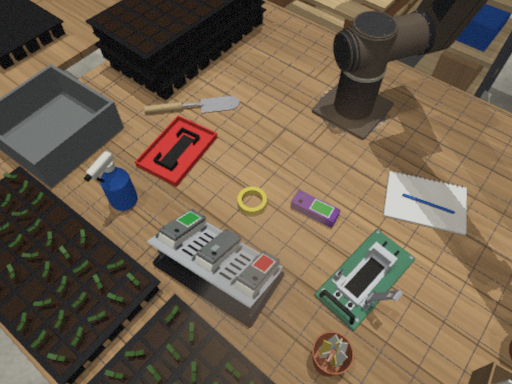

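View pics/b.png

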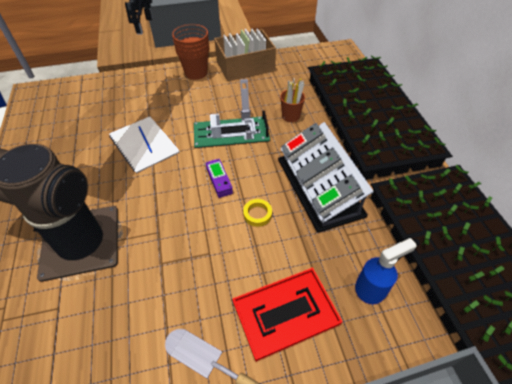

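```bash
cat > h.py <<'E'
from plant import *
import numpy as np, cv2
from scipy.spatial.transform import Rotation as Ro
def st(p=True):
    s=get_state(); R=Ro.from_quat(s['tcp_rot']).as_matrix(); z=R[:,2]
    if p: print('t%.2f'%s['time'],'tcp',np.round(s['eef_pos'],4),'jaw az %.1f'%np.degrees(np.arctan2(z[1],z[0])),'F',np.round(s['contact_force'],1),'op %.3f'%s['opening'],'dn',np.round(R[:,0],3))
    return s,R
def wcam():
    s,R=st(); k=calibration('wrist'); T=np.array(k['T_tool_cam'])
    M=np.eye(4);M[:3,:3]=R;M[:3,3]=s['eef_pos'];W=M@T
    return read_camera('wrist'),np.array(k['intrinsics']),W
def cam(c):
    k=calibration(c);W=np.eye(4);R=np.array(k['R']);W[:3,:3]=R.T;W[:3,3]=-R.T@np.array(k['t'])
    return read_camera(c),np.array(k['intrinsics']),W
def back(K,W,uv,z):
    d=W[:3,:3]@np.linalg.inv(K)@np.array([uv[0],uv[1],1.]);o=W[:3,3];return o+d*(z-o[2])/d[2]
def proj(K,W,X):
    p=np.linalg.inv(W)@np.append(X,1);q=K@p[:3];return q[:2]/q[2]
E
python3 - <<'E'
from h import *
s,R=st();k=calibration('wrist');print(np.round(k['T_tool_cam'],3),np.round(k['intrinsics'],0))
M=np.eye(4);M[:3,:3]=R;M[:3,3]=s['eef_pos'];W=M@np.array(k['T_tool_cam']);print('cam world',np.round(W,3))
E
```

```text
t1.20 tcp [0.2546 0.6251 0.2313] jaw az 67.8 F [-0.   0.4 -0.4] op 1.000 dn [-0. -0. -1.]
[[ 0.001 -0.309  0.951 -0.143]
 [-0.    -0.951 -0.309  0.081]
 [ 1.     0.    -0.001 -0.   ]
 [ 0.     0.     0.     1.   ]] [[307.   0. 251.]
 [  0. 307. 187.]
 [  0.   0.   1.]]
cam world [[ 0.377  0.881  0.286  0.18 ]
 [ 0.926 -0.359 -0.118  0.655]
 [-0.001  0.309 -0.951  0.374]
 [ 0.     0.     0.     1.   ]]
```

>>> servo_tool:
  deltas:
    - [[0.14, -0.2, 0.1, 0.08], [0.28, -0.4, 0.2, 0.16], [0.42, -0.6, 0.3, 0.24], [0.56, -0.8, 0.4, 0.3], [0.7, -1, 0.4, 0.3]]

```text
time: 1.7
eef_pos: [0.3256, 0.525, 0.2736]
tcp_rot: [-0.521, 0.477, 0.521, 0.479]
contact_force: [0.0, -0.5, 1.1]
opening: 0.999
```

>>> servo_tool:
  deltas:
    - [[0.3, -0.4, 0, 0], [0.6, -0.9, 0, 0], [0.7, -1, 0, 0], [0.7, -1, 0, 0], [0.7, -1, 0, 0]]

```text
time: 2.2
eef_pos: [0.3947, 0.4251, 0.2715]
tcp_rot: [-0.52, 0.479, 0.521, 0.479]
contact_force: [-1.0, 0.6, -0.2]
opening: 1.002
```

>>> servo_tool:
  deltas:
    - [[0.3, -0.4, 0, 0], [0.6, -0.9, 0, 0], [0.6, -0.95, 0, 0], [0.6, -0.95, 0, 0], [0.6, -0.95, 0, 0]]

```text
time: 2.7
eef_pos: [0.4539, 0.3314, 0.2714]
tcp_rot: [-0.521, 0.478, 0.521, 0.478]
contact_force: [-0.1, 0.5, 1.0]
opening: 0.996
```

```bash
python3 - <<'E'
from h import *
im,K,W=wcam();cv2.imwrite('pics/w1.png',cv2.resize(im,None,fx=1.5,fy=1.5));np.savez('w1.npz',im=im,K=K,W=W)
for q in('cradle','hasp','logger_green'): print(q,[(np.round(d['at'],3).tolist(),round(d['p'],2)) for d in recognise('wrist',q)][:3])
E
```

```text
t2.70 tcp [0.4539 0.3314 0.2714] jaw az 94.9 F [-0.1  0.5  1. ] op 0.996 dn [-0.     0.001 -1.   ]
cradle [([0.465, 0.329, 0.013], 0.63), ([0.64, 0.043, 0.084], 0.42)]
hasp [([0.531, 0.382, 0.108], 0.93)]
logger_green [([0.393, 0.133, 0.031], 0.7)]
```

View pics/w1.png

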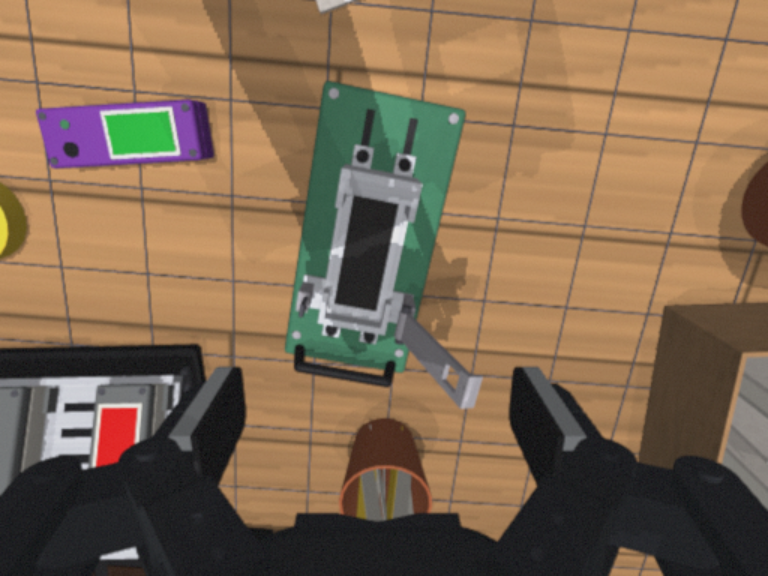

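```bash
python3 - <<'E'
from h import *
d=np.load('w1.npz');K,W=d['K'],d['W']
b=lambda u,v,z:back(K,W,(u/1.5,v/1.5),z)
P=[b(*p,.012) for p in((330,82),(466,112),(405,372),(287,352))]
for p in P: print(np.round(p,4))
c=np.mean(P,0);x=(P[3]+P[2]-P[0]-P[1]);y=P[1]+P[2]-P[0]-P[3]
print('c',c,'yaw',np.degrees(np.arctan2(x[1],x[0])),'yawy',np.degrees(np.arctan2(-y[0],y[1])),[np.linalg.norm(P[i]-P[i-1]) for i in range(4)])
w=np.arctan2(x[1],x[0]);
def loc(p): q=p[:2]-c[:2]; return np.round([q[0]*np.cos(w)+q[1]*np.sin(w),-q[0]*np.sin(w)+q[1]*np.cos(w)],4)
print('lip edge top z.06',loc(b(340,190,.06)),loc(b(413,205,.06)),'lip outer top',loc(b(345,168,.06)),loc(b(421,182,.06)))
print('+x wall top z .029',loc(b(330,306,.029)),loc(b(384,316,.029)), 'outer',loc(b(386,330,.029)))
print('hasp tip',loc(b(470,405,.13)),'handle',loc(b(345,372,.051)))
im=d['im'];cv2.imwrite('pics/w1c.png',cv2.resize(im[60:260,180:330],None,fx=4,fy=4,interpolation=cv2.INTER_CUBIC)[:,:600])
E
```

```text
[0.3388 0.284  0.012 ]
[0.352  0.3966 0.012 ]
[0.5953 0.3716 0.012 ]
[0.5833 0.2554 0.012 ]
c [0.46737457 0.32690753 0.012     ] yaw -6.265261816111703 yawy -6.271587463538569 [np.float64(0.24615300765279868), np.float64(0.11343881838614536), np.float64(0.24450826329959655), np.float64(0.11677166767347075)]
lip edge top z.06 [-0.0461 -0.0316] [-0.0457  0.0254] lip outer top [-0.0629 -0.0307] [-0.0638  0.0276]
+x wall top z .029 [ 0.0611 -0.0247] [0.0613 0.0247] outer [0.0744 0.0293]
hasp tip [0.0761 0.0887] handle [ 0.1117 -0.0007]
```

View pics/w1c.png

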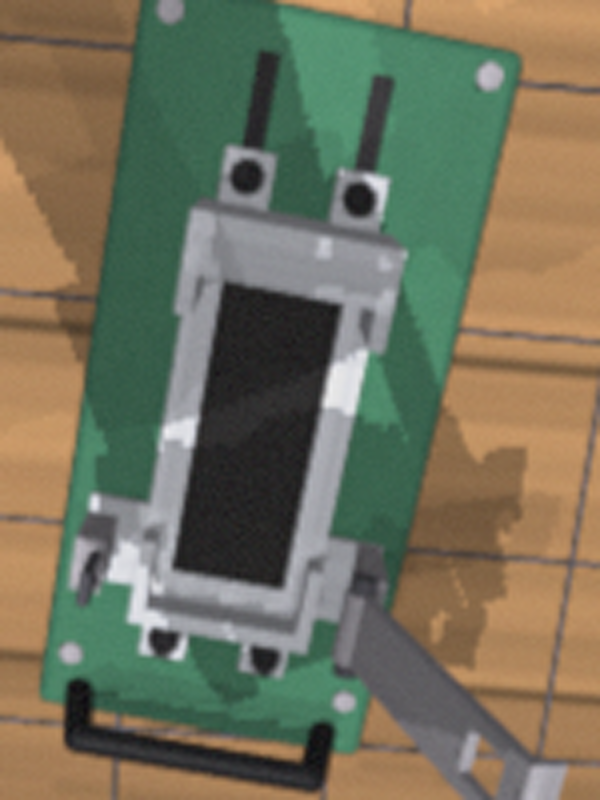

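>>> servo_tool:
  deltas:
    - [[0.16, -0.2, 0, 0], [0.33, -0.4, 0, 0], [0.5, -0.6, 0, 0], [0.66, -0.8, 0, 0], [0.82, -1, 0, 0]]

```text
time: 3.4
eef_pos: [0.5368, 0.2304, 0.2713]
tcp_rot: [-0.521, 0.478, 0.521, 0.478]
contact_force: [0.3, 0.4, -0.2]
opening: 0.997
```

>>> servo_tool:
  deltas:
    - [[0.16, -0.2, 0, 0], [0.33, -0.4, 0, 0], [0.5, -0.6, 0, 0], [0.66, -0.8, 0, 0], [0.82, -1, 0, 0]]

```text
time: 3.9
eef_pos: [0.6191, 0.1304, 0.2712]
tcp_rot: [-0.521, 0.478, 0.521, 0.478]
contact_force: [-0.5, 1.4, 0.0]
opening: 1.001
```

>>> servo_tool:
  deltas:
    - [[0.2, -0.3, 0, 0], [0.4, -0.6, 0, 0], [0.6, -0.8, 0, 0], [0.82, -1, 0, 0], [0.82, -1, 0, 0]]

```text
time: 4.4
eef_pos: [0.7023, 0.0283, 0.2704]
tcp_rot: [0.52, -0.479, -0.52, -0.479]
contact_force: [-0.4, -0.7, 0.4]
opening: 1.0
```

```bash
python3 - <<'E'
from h import *
d=np.load('w1.npz');K,W=d['K'],d['W']
w=np.radians(-6.27);c=np.array([.4674,.3269])
def loc(p): q=p[:2]-c; return np.round([q[0]*np.cos(w)+q[1]*np.sin(w),-q[0]*np.sin(w)+q[1]*np.cos(w)],4)
b=lambda x,y,z:loc(back(K,W,(180+x/4,60+y/4),z))
print('mat',[b(*p,.015) for p in((222,283),(342,305),(178,570),(285,588))])
print('cheek out',[b(*p,.06) for p in((195,203),(405,245),(380,345),(175,310))])
im,K,W=wcam();cv2.imwrite('pics/w2.png',cv2.resize(im,None,fx=1.5,fy=1.5));np.savez('w2.npz',im=im,K=K,W=W)
for q in('logger_green','logger_red','logger_blank'): print(q,[(np.round(d['at'],3).tolist(),round(d['p'],2)) for d in recognise('wrist',q)][:3])
E
```

```text
mat [array([-0.0372, -0.022 ]), array([-0.0378,  0.0175]), array([ 0.0633, -0.0194]), array([0.0627, 0.0185])]
cheek out [array([-0.064 , -0.0323]), array([-0.0641,  0.0282]), array([-0.0348,  0.0274]), array([-0.0332, -0.0328])]
t4.40 tcp [0.7023 0.0283 0.2704] jaw az 94.7 F [-0.4 -0.7  0.4] op 1.000 dn [-0.    -0.001 -1.   ]
logger_green [([0.674, -0.071, 0.108], 0.64)]
logger_red [([0.656, 0.13, 0.107], 0.69)]
logger_blank [([0.668, 0.026, 0.109], 0.72)]
```

View pics/w2.png

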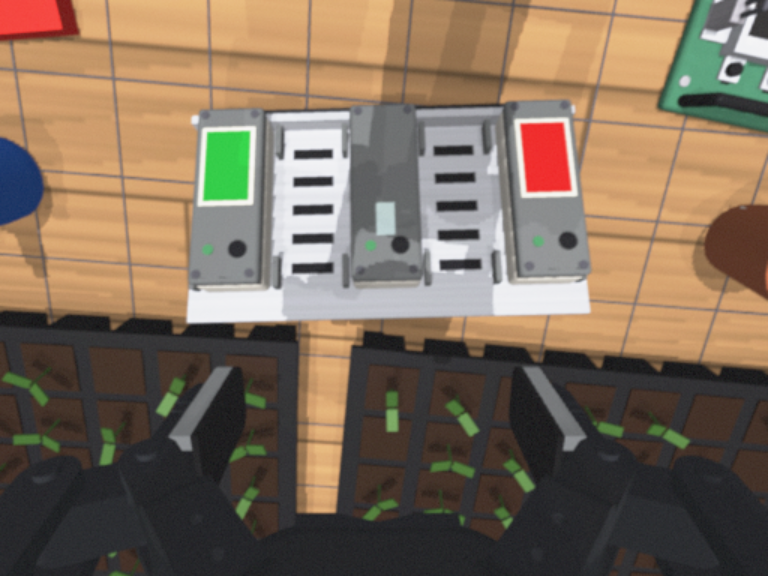

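```bash
cat > fitrack.py <<'E'
from h import *
from scipy.optimize import least_squares
d=np.load('w2.npz');K,W=d['K'],d['W']
obs={-.105:[(201,110),(263,108),(260,285),(192,285)],.105:[(507,101),(571,101),(589,277),(520,280)],0:[(350,106),(415,104),(421,281),(350,283)]}
def lg(r,by,s,pt): # logger-frame point to world
    th=np.radians(30);x,y,z=pt
    u=s+.062+x; X=-.065+u*np.cos(th)-z*np.sin(th);Z=.045+u*np.sin(th)+z*np.cos(th);Y=by+y
    c,n=np.cos(r[2]),np.sin(r[2]);return np.array([r[0]+c*X-n*Y,r[1]+n*X+c*Y,Z])
pts=[(-.062,-.023,.034),(-.062,.023,.034),(.062,.023,.034),(.062,-.023,.034)]
for s in(0,.003):
    f=lambda r:np.concatenate([proj(K,W,lg(r,by,s,p))*1.5-o for by in obs for p,o in zip(pts,obs[by])])
    q=least_squares(f,[.69,.03,.09]);r=q.x
    print(s,np.round(r,4),np.degrees(r[2]),'res',np.round(q.fun,1).tolist())
    for by in obs: print(by,'centre',np.round(lg(r,by,s,(0,0,.017)),4),'top',np.round(lg(r,by,s,(0,0,.034)),4))
E
python3 fitrack.py
```

```text
0 [0.6862 0.0338 0.1051] 6.0221141498194966 res [-1.8, 0.1, 2.5, 0.5, -0.7, -0.9, -4.8, 0.7, -3.9, 1.6, -0.8, 0.0, 2.2, 0.0, -1.8, -1.4, 0.7, 0.4, 2.4, 0.8, 3.8, -0.4, 2.2, -0.9]
-0.105 centre [ 0.6775 -0.0727  0.0907] top [ 0.669  -0.0736  0.1054]
0.105 centre [0.6554 0.1362 0.0907] top [0.647  0.1353 0.1054]
0 centre [0.6665 0.0317 0.0907] top [0.658  0.0308 0.1054]
0.003 [0.6834 0.0335 0.1051] 6.02067231319621 res [-2.7, -0.2, 1.9, 0.1, -1.3, -0.4, -5.8, 1.2, -3.3, 1.3, 0.0, -0.4, 3.2, 0.5, -1.2, -0.9, 0.6, 0.0, 2.5, 0.4, 3.9, 0.1, 2.0, -0.4]
-0.105 centre [ 0.6773 -0.0727  0.0922] top [ 0.6689 -0.0736  0.1069]
0.105 centre [0.6553 0.1361 0.0922] top [0.6468 0.1352 0.1069]
0 centre [0.6663 0.0317 0.0922] top [0.6579 0.0308 0.1069]
```

>>> servo_tool:
  deltas:
    - [[-0.05, -0.25, 0, 0.014], [-0.1, -0.5, -0.1, 0.014], [-0.18, -0.75, -0.3, 0.014], [-0.25, -1, -0.5, 0.014], [-0.25, -1, -0.5, 0.014]]
  claw: 1

```text
time: 5.1
eef_pos: [0.6727, -0.0708, 0.2176]
tcp_rot: [-0.524, 0.474, 0.527, 0.472]
contact_force: [-1.1, 0.4, -0.9]
opening: 0.995
```

>>> servo_tool:
  deltas:
    - [[0, -0.01, -0.25, 0], [0, -0.01, -0.5, 0], [0, -0.01, -0.75, 0], [0, -0.01, -0.9, 0], [0, -0.01, -1, 0]]

```text
time: 5.6
eef_pos: [0.6753, -0.0695, 0.1206]
tcp_rot: [-0.526, 0.472, 0.527, 0.472]
contact_force: [0.3, -0.1, -1.1]
opening: 0.996
```

>>> servo_tool:
  deltas:
    - [[0, 0, -0.1, 0], [0, 0, -0.2, 0], [0, 0, -0.3, 0], [0, 0, -0.39, 0], [0, 0, -0.39, 0]]

```text
time: 6.1
eef_pos: [0.6746, -0.0707, 0.0804]
tcp_rot: [-0.525, 0.473, 0.527, 0.472]
contact_force: [-1.0, -0.7, -0.8]
opening: 1.001
```

>>> servo_tool:
  deltas:
    - [[0, 0, 0, 0], [0, 0, 0, 0], [0, 0, 0, 0], [0, 0, 0, 0], [0, 0, 0, 0]]
  claw: -1
  force: 40

```text
time: 6.6
eef_pos: [0.6765, -0.0714, 0.0837]
tcp_rot: [0.527, -0.472, -0.525, -0.473]
contact_force: [0.3, -1.9, 3.6]
opening: 0.531
```

>>> servo_tool:
  deltas:
    - [[0, 0, 0, 0], [0, 0, 0, 0], [0, 0, 0, 0], [-0.05, 0, 0.08, 0], [-0.08, 0, 0.14, 0]]

```text
time: 7.1
eef_pos: [0.6687, -0.0714, 0.096]
tcp_rot: [0.527, -0.472, -0.524, -0.474]
contact_force: [3.5, 1.1, -0.8]
opening: 0.532
```

>>> servo_tool:
  deltas:
    - [[-0.06, 0, 0.1, 0], [-0.12, 0, 0.2, 0], [-0.18, 0, 0.4, 0], [-0.2, 0, 0.7, 0], [-0.2, 0, 1, 0]]

```text
time: 7.6
eef_pos: [0.6456, -0.0702, 0.1961]
tcp_rot: [-0.525, 0.473, 0.527, 0.472]
contact_force: [0.1, -0.4, -2.6]
opening: 0.528
```

```bash
python3 - <<'E'
from h import *
im,K,W=wcam();a,_,_=cam('side');cv2.imwrite('pics/g.png',np.hstack([cv2.resize(im,(400,300)),cv2.resize(a[100:250,230:430],(400,300))]))
np.savez('w3.npz',im=im,K=K,W=W)
E
```

```text
t7.60 tcp [ 0.6456 -0.0702  0.1961] jaw az 96.1 F [ 0.1 -0.4 -2.6] op 0.528 dn [-0.004  0.001 -1.   ]
```

View pics/g.png

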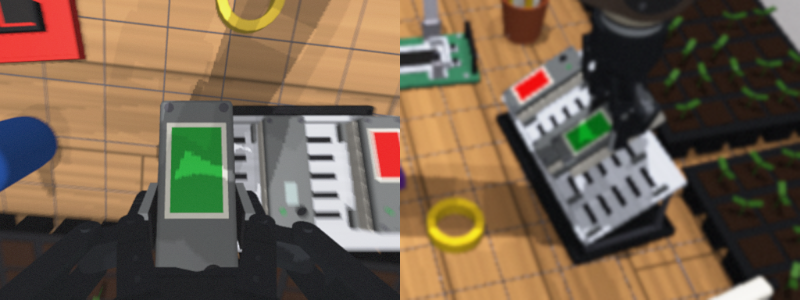

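```bash
python3 - <<'E'
from h import *
d=np.load('w3.npz');K,W=d['K'],d['W'];im=d['im']
g=cv2.cvtColor(im,cv2.COLOR_BGR2GRAY)
T=np.array(calibration('wrist')['T_tool_cam'])
for u1,u2,v in((208,298,132),(206,297,132),(209,299,134)):
    dep=307*.046/(u2-u1); p=T@np.append(np.linalg.inv(K)@[(u1+u2)/2,v,1]*dep,1)
    print('low top edge, tool frame (fwd,y,z):',np.round(p[:3],4))
# tag corners PnP
m=cv2.inRange(cv2.cvtColor(im,cv2.COLOR_BGR2HSV),(45,80,60),(85,255,255));n,l,s,c=cv2.connectedComponentsWithStats(m);i=1+np.argmax(s[1:,4]);print(s[i],c[i])
ct=max(cv2.findContours((l==i).astype(np.uint8),0,1)[0],key=cv2.contourArea)
box=cv2.boxPoints(cv2.minAreaRect(ct));print('box',box.round(1).tolist())
q=cv2.approxPolyDP(cv2.convexHull(ct),6,True)[:,0];print(q.tolist())
cv2.imwrite('pics/g2.png',cv2.resize(im[110:360,170:330],None,fx=3.2,fy=2.4))
E
```

```text
low top edge, tool frame (fwd,y,z): [0.0149 0.0589 0.0012]
low top edge, tool frame (fwd,y,z): [0.0132 0.0592 0.0004]
low top edge, tool frame (fwd,y,z): [0.0146 0.0579 0.0017]
[ 218  163   68  109 7130] [250.98737728 217.67503506]
box [[218.0, 271.0], [218.0, 163.0], [285.0, 163.0], [285.0, 271.0]]
[[282, 163], [285, 271], [218, 271], [220, 163]]
```

```bash
cat > tilt.py <<'E'
from h import *
from scipy.optimize import least_squares
def tilt(K,corn,low,dims=(.05,.03)):
    # params: tag-centre in tool frame (f,y), tilt, tag x offset known via low edge; points on top plane, s=distance from low end
    T=np.linalg.inv(np.array(calibration('wrist')['T_tool_cam']))
    def pr(f,y,z):
        p=T@[f,y,z,1];q=K@p[:3];return q[:2]/q[2]
    def res(a):
        f,y,th,s1,z=a;o=[]
        for (s,w,(l,r,v)) in((0,.046,low),(s1,dims[1],corn[0]),(s1+dims[0],dims[1],corn[1])):
            P=(f-s*np.sin(th),y-s*np.cos(th))
            o+=[pr(*P,z-w/2)[0]-l,pr(*P,z+w/2)[0]-r,pr(*P,z)[1]-v]
        return o
    q=least_squares(res,[.01,.06,.5,.01,0]);return q
E
python3 - <<'E'
from tilt import *
d=np.load('w3.npz');K=d['K']
for low in((208,298,132),(206,298,131)):
  for dm in((.05,.03),):
    q=tilt(K,((219.5,282.5,162.5),(217.5,285.5,271.5)),low,dm);print(np.round(q.x,4),'tilt',np.degrees(q.x[2]),'res',np.round(q.fun,1))
E
```

```text
[1.100e-02 5.950e-02 6.059e-01 1.690e-02 6.000e-04] tilt 34.71415310925033 res [-2.3 -0.1 -0.1  1.3  0.3  1.  -0.   0.7 -0.8]
[9.60e-03 6.02e-02 5.75e-01 1.68e-02 4.00e-04] tilt 32.944459777649186 res [-1.   0.  -0.   0.7  0.2  0.5 -0.3  0.3 -0.5]
```

View pics/g2.png

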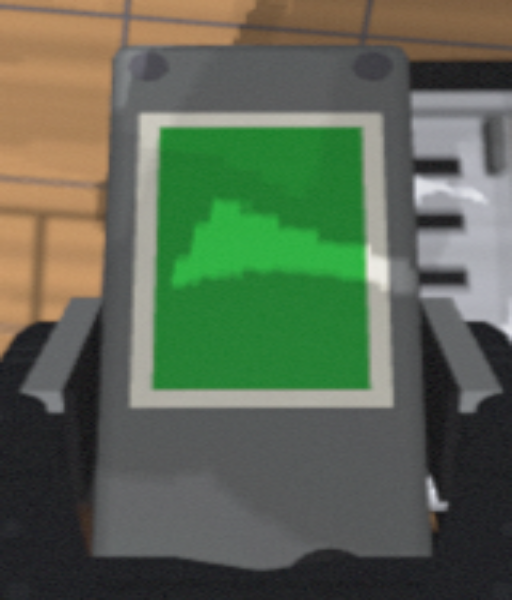

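>>> servo_tool:
  deltas:
    - [[-0.05, 0.1, 0.05, 0], [-0.15, 0.35, 0.1, -0.05], [-0.25, 0.6, 0.1, -0.1], [-0.35, 0.8, 0.1, -0.138], [-0.45, 1, 0.1, -0.138]]

```text
time: 8.2
eef_pos: [0.5999, 0.031, 0.2033]
tcp_rot: [-0.47, 0.528, 0.473, 0.526]
contact_force: [0.3, 0.0, -1.5]
opening: 0.532
```

>>> servo_tool:
  deltas:
    - [[-0.08, 0.22, 0, 0], [-0.15, 0.45, 0, 0], [-0.22, 0.65, 0, 0], [-0.3, 0.85, 0, 0], [-0.35, 1, 0, 0]]

```text
time: 8.7
eef_pos: [0.5649, 0.1308, 0.2036]
tcp_rot: [-0.471, 0.528, 0.473, 0.525]
contact_force: [0.8, 0.7, -1.5]
opening: 0.531
```

>>> servo_tool:
  deltas:
    - [[-0.08, 0.22, 0, 0], [-0.15, 0.45, 0, 0], [-0.22, 0.65, 0, 0], [-0.3, 0.85, 0, 0], [-0.35, 1, 0, 0]]

```text
time: 9.2
eef_pos: [0.5308, 0.2303, 0.2046]
tcp_rot: [-0.471, 0.528, 0.473, 0.526]
contact_force: [-0.4, -1.1, -1.6]
opening: 0.532
```

>>> servo_tool:
  deltas:
    - [[-0.08, 0.25, -0.1, 0], [-0.15, 0.5, -0.2, 0], [-0.22, 0.75, -0.4, 0], [-0.26, 0.9, -0.6, 0], [-0.27, 0.91, -0.8, 0]]

```text
time: 9.7
eef_pos: [0.5042, 0.3219, 0.1247]
tcp_rot: [-0.472, 0.527, 0.473, 0.526]
contact_force: [0.4, 0.1, -1.9]
opening: 0.528
```

>>> servo_tool:
  deltas:
    - [[0, 0, -0.15, 0], [0, 0, -0.35, 0], [0, 0, -0.4, 0], [0, 0, -0.4, 0], [0, 0, -0.4, 0]]

```text
time: 10.2
eef_pos: [0.5063, 0.3201, 0.0871]
tcp_rot: [-0.472, 0.527, 0.471, 0.527]
contact_force: [-0.5, -0.2, -1.1]
opening: 0.532
```

```bash
python3 - <<'E'
from h import *
im,K,W=wcam();np.savez('w4.npz',im=im,K=K,W=W);cv2.imwrite('pics/w4.png',cv2.resize(im[40:360,120:400],None,fx=1.8,fy=1.8,interpolation=cv2.INTER_CUBIC))
E
```

```text
t10.20 tcp [0.5063 0.3201 0.0871] jaw az 83.7 F [-0.5 -0.2 -1.1] op 0.532 dn [ 0.001  0.    -1.   ]
```

View pics/w4.png

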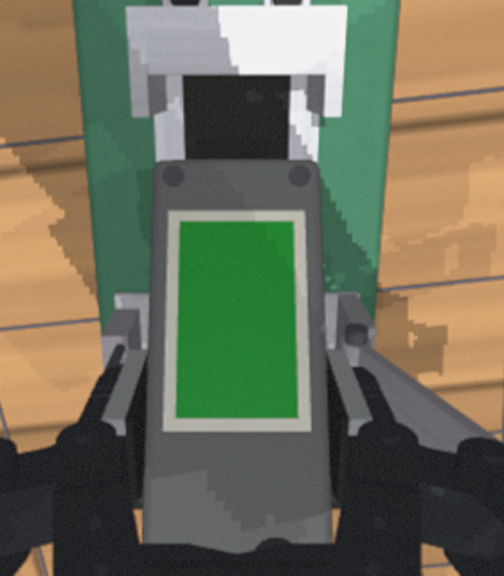

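```bash
python3 - <<'E'
from tilt import *
d=np.load('w4.npz');K,W=d['K'],d['W']
q=tilt(K,((120+181/1.8,120+296/1.8,40+221/1.8),(120+175/1.8,120+299/1.8,40+418/1.8)),(120+154/1.8,120+320/1.8,40+159/1.8));print(np.round(q.x,4),np.degrees(q.x[2]),np.round(q.fun,1))
s,R=st();M=np.eye(4);M[:3,:3]=R;M[:3,3]=s['eef_pos']
for v in(5,75): 
  p=back(K,W,(251.4,40+v/1.8),.060);print(np.round(p,4),np.round(np.linalg.inv(M)@np.append(p,1),4))
E
```

```text
[9.700e-03 6.150e-02 5.901e-01 1.830e-02 3.000e-04] 33.80964292882969 [-0.3  0.8 -0.  -0.1 -1.1  0.4  0.1  0.5 -0.3]
t10.25 tcp [0.5065 0.3203 0.0876] jaw az 83.7 F [-0.1 -0.3 -1.4] op 0.529 dn [ 0.002  0.001 -1.   ]
[0.4048 0.3315 0.06  ] [ 2.740e-02  1.024e-01 -1.000e-04  1.000e+00]
[0.4233 0.3294 0.06  ] [ 2.74e-02  8.38e-02 -1.00e-04  1.00e+00]
```

>>> servo_tool:
  deltas:
    - [[0, 0, -0.15, 0], [0, 0, -0.3, 0], [0, 0, -0.3, 0], [-0.05, 0.005, -0.3, 0], [-0.1, 0.01, -0.3, 0]]

```text
time: 10.75
eef_pos: [0.4951, 0.3211, 0.0561]
tcp_rot: [-0.472, 0.527, 0.472, 0.527]
contact_force: [0.3, 0.6, -1.7]
opening: 0.529
```

>>> servo_tool:
  deltas:
    - [[-0.04, 0.004, 0, 0], [-0.08, 0.009, 0, 0], [-0.12, 0.013, 0, 0], [-0.14, 0.015, 0, 0], [-0.16, 0.018, 0, 0]]

```text
time: 11.25
eef_pos: [0.4794, 0.323, 0.0565]
tcp_rot: [-0.472, 0.527, 0.472, 0.527]
contact_force: [0.9, -0.0, -1.5]
opening: 0.528
```

>>> servo_tool:
  deltas:
    - [[-0.01, 0.001, 0, 0], [-0.02, 0.002, 0, 0], [-0.03, 0.003, 0, 0], [-0.04, 0.004, 0, 0], [-0.05, 0.005, 0, 0]]

```text
time: 11.75
eef_pos: [0.4746, 0.3234, 0.0563]
tcp_rot: [-0.472, 0.527, 0.472, 0.527]
contact_force: [1.3, -0.1, -3.8]
opening: 0.536
```

>>> servo_tool:
  deltas:
    - [[-0.01, 0.001, 0, 0], [-0.02, 0.002, 0, 0], [-0.03, 0.003, 0, 0], [-0.03, 0.003, 0, 0], [-0.03, 0.003, 0, 0]]

```text
time: 12.25
eef_pos: [0.473, 0.3236, 0.0567]
tcp_rot: [-0.472, 0.526, 0.471, 0.528]
contact_force: [4.5, -2.5, -4.1]
opening: 0.532
```

>>> servo_tool:
  deltas:
    - [[0.012, -0.001, 0, 0], [0.012, -0.001, -0.02, 0], [0.016, -0.002, -0.04, 0], [0.03, -0.003, -0.07, 0], [0.046, -0.005, -0.1, 0]]
  force: 20

```text
time: 12.75
eef_pos: [0.4777, 0.3236, 0.049]
tcp_rot: [-0.472, 0.526, 0.471, 0.527]
contact_force: [2.8, -3.7, 10.9]
opening: 0.533
```

>>> servo_tool:
  deltas:
    - [[0.008, 0, -0.02, 0], [0.015, -0.001, -0.04, 0], [0.02, -0.002, -0.06, 0], [0.025, -0.002, -0.08, 0], [0.028, -0.003, -0.1, 0]]

```text
time: 13.25
eef_pos: [0.4842, 0.3233, 0.0412]
tcp_rot: [-0.475, 0.523, 0.47, 0.529]
contact_force: [6.3, -4.7, 13.0]
opening: 0.535
```

```bash
python3 - <<'E'
from h import *
im,K,W=wcam();np.savez('w5.npz',im=im,K=K,W=W);cv2.imwrite('pics/w5.png',cv2.resize(im[40:360,120:400],None,fx=1.8,fy=1.8,interpolation=cv2.INTER_CUBIC))
E
```

```text
t13.25 tcp [0.4842 0.3233 0.0412] jaw az 83.8 F [ 6.3 -4.7 13. ] op 0.535 dn [ 0.01   0.001 -1.   ]
```

View pics/w5.png

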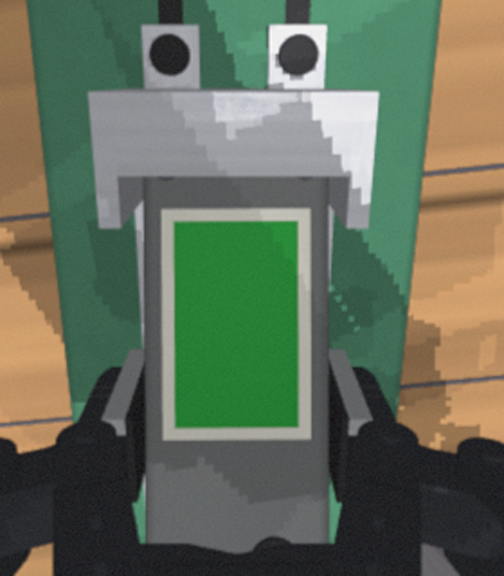

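```bash
cat >> tilt.py <<'E'
def tilt2(K,a,b):
    "tag only: a,b=(l,r,v) of low and high tag edges; returns low tag edge f,y,tilt,z"
    T=np.linalg.inv(np.array(calibration('wrist')['T_tool_cam']))
    def pr(f,y,z):
        p=T@[f,y,z,1];q=K@p[:3];return q[:2]/q[2]
    def res(x):
        f,y,th,z=x;o=[]
        for s,(l,r,v) in((0,a),(.05,b)):
            P=(f-s*np.sin(th),y-s*np.cos(th));o+=[pr(*P,z-.015)[0]-l,pr(*P,z+.015)[0]-r,pr(*P,z)[1]-v]
        return o
    return least_squares(res,[.0,.04,.5,0])
def tag(im,red=False):
    h=cv2.cvtColor(im,cv2.COLOR_BGR2HSV)
    m=cv2.inRange(h,(45,80,40),(85,255,255)) if not red else cv2.inRange(h,(0,120,60),(8,255,255))|cv2.inRange(h,(172,120,60),(180,255,255))
    m[:,:190]=0;m[:,310:]=0;m[:80]=0
    n,l,s,c=cv2.connectedComponentsWithStats(m);i=1+np.argmax(s[1:,4]);mm=l==i
    rows=np.where(mm.sum(1)>40)[0];v0,v1=rows[0],rows[-1]
    e=lambda v:(np.where(mm[v])[0][0],np.where(mm[v])[0][-1]+1)
    return (*e(v0+2),v0),(*e(v1-2),v1+1)
E
python3 - <<'E'
from tilt import *
for f in('w3','w4','w5'):
    d=np.load(f+'.npz');a,b=tag(d['im']);q=tilt2(d['K'],a,b);print(f,a,b,np.round(q.x,4),np.degrees(q.x[2]),np.round(q.fun,1))
E
```

```text
w3 (np.int64(220), np.int64(283), np.int64(163)) (np.int64(218), np.int64(285), np.int64(272)) [-1.300e-03  4.650e-02  4.812e-01  1.000e-04] 27.567871076614765 [-0.1  0.1  0.1 -0.1  0.  -0.1]
w4 (np.int64(220), np.int64(283), np.int64(163)) (np.int64(218), np.int64(285), np.int64(272)) [-1.300e-03  4.650e-02  4.812e-01  1.000e-04] 27.567871076614765 [-0.1  0.1  0.1 -0.1  0.  -0.1]
w5 (np.int64(217), np.int64(285), np.int64(163)) (np.int64(217), np.int64(286), np.int64(277)) [-0.0109  0.0489  0.3474  0.    ] 19.901701349590134 [ 0.3  0.2 -0.1 -0.1 -0.4  0.1]
```

```bash
python3 - <<'E'
from tilt import *
d=np.load('w5.npz');K,W=d['K'],d['W']
s,R=st();M=np.eye(4);M[:3,:3]=R;M[:3,3]=s['eef_pos'];M=np.linalg.inv(M)
for v in(90,177):
  p=back(K,W,(251,40+v/1.8),.060);print(np.round(p,4),np.round(M@np.append(p,1),4))
th=.36;print('T tool y', .0489+.0175*np.cos(th), 'f',-.0109+.0175*np.sin(th))
E
```

```text
t13.30 tcp [0.4843 0.3233 0.0411] jaw az 83.8 F [ 7.4 -5.9 12.5] op 0.533 dn [ 0.011  0.001 -1.   ]
[0.4048 0.3318 0.06  ] [-1.97e-02  7.98e-02 -1.00e-04  1.00e+00]
[0.4233 0.3298 0.06  ] [-1.95e-02  6.12e-02 -1.00e-04  1.00e+00]
T tool y 0.06527819441436386 f -0.004735200917685926
```

>>> servo_tool:
  deltas:
    - [[-0.02, -0.005, 0, 0], [-0.04, -0.005, 0, 0], [-0.06, -0.003, 0, 0], [-0.07, -0.002, 0, 0], [-0.07, -0.002, 0, 0]]

```text
time: 13.8
eef_pos: [0.478, 0.3245, 0.0414]
tcp_rot: [-0.474, 0.522, 0.47, 0.531]
contact_force: [8.9, -2.0, 9.0]
opening: 0.534
```

>>> servo_tool:
  deltas:
    - [[0, 0, -0.02, 0], [0.002, 0, -0.04, 0], [0.005, 0, -0.06, 0], [0.008, 0, -0.08, 0], [0.01, 0, -0.1, 0]]

```text
time: 14.3
eef_pos: [0.4797, 0.3249, 0.0322]
tcp_rot: [-0.474, 0.522, 0.47, 0.532]
contact_force: [7.7, -1.0, 10.8]
opening: 0.528
```

```bash
cat > chk.py <<'E'
from tilt import *
import sys
im,K,W=wcam();np.savez('w.npz',im=im,K=K,W=W);a,b=tag(im,len(sys.argv)>1);q=tilt2(K,a,b)
f,y,th,z=q.x;print(a,b,np.round(q.x,4),'tilt',round(np.degrees(th),1),'T f %.4f y %.4f'%(f+.0175*np.sin(th),y+.0175*np.cos(th)))
E
python3 chk.py
```

```text
t14.30 tcp [0.4797 0.3249 0.0322] jaw az 83.7 F [ 7.7 -1.  10.8] op 0.528 dn [ 0.014  0.005 -1.   ]
(np.int64(215), np.int64(288), np.int64(168)) (np.int64(217), np.int64(286), np.int64(282)) [-2.090e-02  4.920e-02  1.527e-01  1.000e-04] tilt 8.7 T f -0.0183 y 0.0665
```

>>> servo_tool:
  deltas:
    - [[-0.01, 0, -0.02, 0], [-0.01, 0, -0.04, 0], [-0.01, 0, -0.06, 0], [-0.01, 0, -0.08, 0], [-0.01, 0, -0.1, 0]]

```text
time: 14.85
eef_pos: [0.478, 0.3249, 0.0213]
tcp_rot: [-0.473, 0.522, 0.47, 0.531]
contact_force: [8.6, 0.3, 11.5]
opening: 0.531
```

```bash
python3 chk.py
```

```text
t14.85 tcp [0.478  0.3249 0.0213] jaw az 83.7 F [ 8.6  0.3 11.5] op 0.531 dn [ 0.013  0.005 -1.   ]
(np.int64(213), np.int64(290), np.int64(177)) (np.int64(217), np.int64(286), np.int64(287)) [-0.0285  0.0475  0.0097  0.0001] tilt 0.6 T f -0.0283 y 0.0650
```

>>> servo_tool:
  deltas:
    - [[0.02, 0, -0.02, 0], [0.04, 0, -0.03, 0], [0.05, 0, -0.03, 0], [0.05, 0, -0.03, 0], [0.05, 0, -0.03, 0]]

```text
time: 15.4
eef_pos: [0.4779, 0.325, 0.0209]
tcp_rot: [-0.471, 0.527, 0.472, 0.527]
contact_force: [-15.2, -4.5, 36.4]
opening: 0.532
```

>>> servo_tool:
  deltas:
    - [[0, 0, 0, 0], [0, 0, 0, 0], [0, 0, 0, 0], [0, 0, 0.02, 0], [0, 0, 0.05, 0]]
  claw: 0.5

```text
time: 15.9
eef_pos: [0.4763, 0.3224, 0.0175]
tcp_rot: [-0.471, 0.528, 0.472, 0.526]
contact_force: [-0.2, -0.3, -0.0]
opening: 0.751
```

```bash
python3 chk.py; python3 - <<'E'
from h import *
d=np.load('w.npz');im=d['im'];a,_,_=cam('side');cv2.imwrite('pics/g5.png',np.hstack([cv2.resize(im[60:360,100:400],(400,400)),cv2.resize(a[60:160,180:280],(400,400),interpolation=cv2.INTER_CUBIC)]))
E
```

```text
t15.90 tcp [0.4763 0.3224 0.0175] jaw az 83.7 F [-0.2 -0.3 -0. ] op 0.751 dn [-0.002 -0.001 -1.   ]
(np.int64(219), np.int64(298), np.int64(183)) (np.int64(223), np.int64(293), np.int64(295)) [-0.0318  0.0461  0.0135  0.0028] tilt 0.8 T f -0.0315 y 0.0636
```

View pics/g5.png

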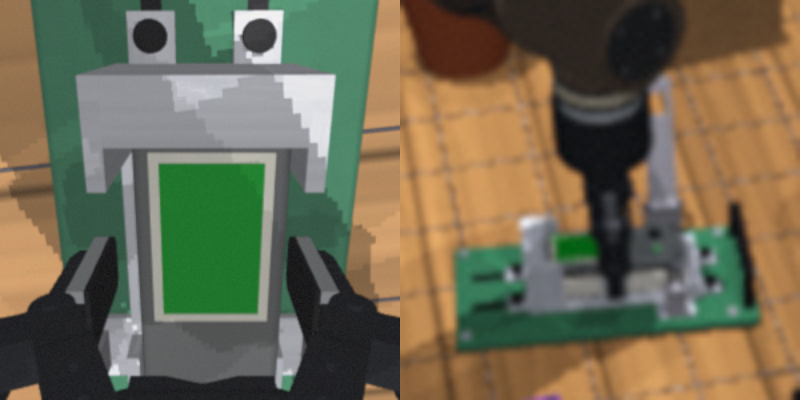

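>>> servo_tool:
  deltas:
    - [[0, 0, 0.1, 0], [0, 0, 0.3, 0], [0, 0, 0.5, 0], [0, 0, 0.75, 0], [0, 0, 1, 0]]
  claw: 0.6

```text
time: 16.5
eef_pos: [0.4769, 0.3226, 0.1197]
tcp_rot: [-0.472, 0.527, 0.472, 0.527]
contact_force: [0.5, -0.8, -0.5]
opening: 0.802
```

>>> servo_tool:
  deltas:
    - [[0, 0, 0.25, 0], [0, 0, 0.5, 0], [0, 0, 0.75, 0], [0, 0, 0.9, 0], [0, 0, 0.9, 0]]
  claw: -1

```text
time: 17.0
eef_pos: [0.4784, 0.3234, 0.2117]
tcp_rot: [-0.472, 0.525, 0.471, 0.529]
contact_force: [0.8, 0.0, 0.6]
opening: -0.005
```

>>> servo_tool:
  deltas:
    - [[0.1, 0.2, 0, 0], [0.25, 0.45, 0, 0], [0.4, 0.7, 0, 0], [0.6, 0.95, 0, 0], [0.6, 1, 0, 0]]

```text
time: 17.5
eef_pos: [0.5377, 0.424, 0.2056]
tcp_rot: [-0.472, 0.527, 0.472, 0.526]
contact_force: [0.1, -0.2, -0.3]
opening: 0.004
```

>>> servo_tool:
  deltas:
    - [[0, 0.1, 0, 0], [0, 0.12, -0.2, 0], [0, 0.12, -0.4, 0], [0, 0.12, -0.6, 0], [0, 0.12, -0.7, 0]]

```text
time: 18.0
eef_pos: [0.535, 0.4336, 0.1353]
tcp_rot: [-0.471, 0.529, 0.472, 0.525]
contact_force: [0.3, -0.1, -0.3]
opening: 0.003
```

```bash
python3 - <<'E'
from h import *
im,K,W=wcam();a,_,_=cam('scene');cv2.imwrite('pics/h1.png',np.hstack([cv2.resize(im,(480,360)),cv2.resize(a[200:350,300:430],(312,360))]))
E
```

```text
t18.00 tcp [0.535  0.4336 0.1353] jaw az 83.7 F [ 0.3 -0.1 -0.3] op 0.003 dn [-0.004 -0.003 -1.   ]
```

View pics/h1.png

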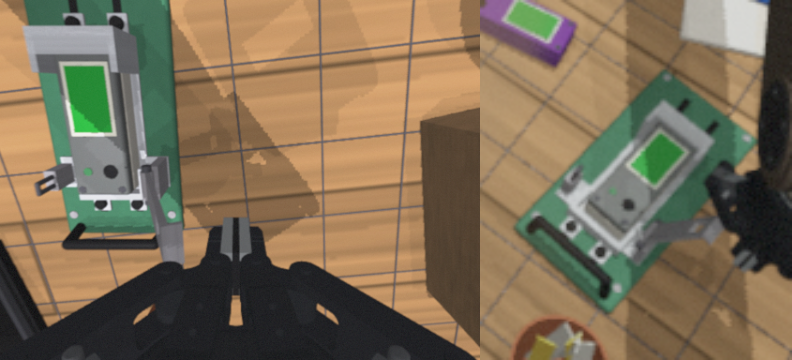

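>>> servo_tool:
  deltas:
    - [[-0.01, -0.12, 0, 0], [-0.03, -0.24, -0.03, 0], [-0.04, -0.36, -0.05, 0], [-0.05, -0.48, -0.08, 0], [-0.066, -0.6, -0.1, 0]]

```text
time: 18.6
eef_pos: [0.5341, 0.3829, 0.1467]
tcp_rot: [-0.469, 0.519, 0.473, 0.536]
contact_force: [-19.3, 8.9, 50.2]
opening: 0.002
```

>>> servo_tool:
  deltas:
    - [[-0.01, -0.08, -0.01, 0], [-0.02, -0.16, -0.02, 0], [-0.03, -0.24, -0.05, 0], [-0.036, -0.32, -0.07, 0], [-0.043, -0.39, -0.1, 0]]

```text
time: 19.1
eef_pos: [0.5312, 0.3374, 0.1312]
tcp_rot: [-0.474, 0.52, 0.47, 0.533]
contact_force: [0.1, 0.8, -0.4]
opening: -0.002
```

```bash
python3 - <<'E'
from h import *
im,K,W=wcam();a,_,_=cam('scene');cv2.imwrite('pics/h2.png',np.hstack([cv2.resize(im,(480,360)),cv2.resize(a[200:350,300:430],(312,360))]))
print(recognise('scene','hasp')[:2])
E
```

```text
t19.10 tcp [0.5312 0.3374 0.1312] jaw az 83.7 F [ 0.1  0.8 -0.4] op -0.002 dn [ 0.017  0.007 -1.   ]
[{'at': [0.5333, 0.3434, 0.0842], 'p': 0.59}]
```

View pics/h2.png

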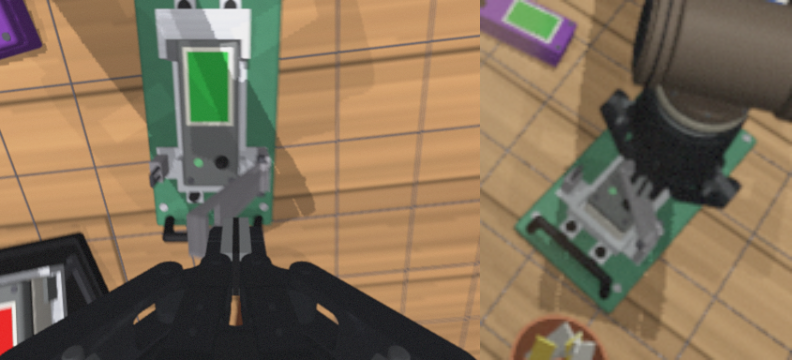

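>>> servo_tool:
  deltas:
    - [[0, 0, 0, 0], [-0.01, -0.07, -0.05, 0], [-0.02, -0.14, -0.1, 0], [-0.025, -0.2, -0.18, 0], [-0.03, -0.26, -0.26, 0]]

```text
time: 19.75
eef_pos: [0.5225, 0.3089, 0.0908]
tcp_rot: [-0.471, 0.527, 0.472, 0.526]
contact_force: [0.4, 0.2, -1.0]
opening: 0.001
```

>>> servo_tool:
  deltas:
    - [[0, -0.02, -0.06, 0], [-0.005, -0.04, -0.12, 0], [-0.005, -0.05, -0.18, 0], [-0.006, -0.06, -0.24, 0], [-0.006, -0.06, -0.3, 0]]

```text
time: 20.25
eef_pos: [0.5225, 0.3037, 0.0619]
tcp_rot: [-0.472, 0.527, 0.472, 0.527]
contact_force: [-1.0, 0.9, 0.4]
opening: 0.003
```

>>> servo_tool:
  deltas:
    - [[0, 0, -0.02, 0], [0, 0, -0.04, 0], [0, 0, -0.06, 0], [0, 0, -0.07, 0], [0, 0, -0.08, 0]]

```text
time: 20.75
eef_pos: [0.5226, 0.3038, 0.0545]
tcp_rot: [-0.472, 0.527, 0.472, 0.527]
contact_force: [-1.0, -0.8, 5.2]
opening: 0.001
```

```bash
python3 - <<'E'
from h import *
im,K,W=wcam();a,_,_=cam('scene');b,_,_=cam('side');cv2.imwrite('pics/h3.png',np.hstack([cv2.resize(im[60:340,60:340],(400,400)),cv2.resize(b[70:170,180:280],(400,400))]))
E
```

```text
t20.75 tcp [0.5226 0.3038 0.0545] jaw az 83.7 F [-1.  -0.8  5.2] op 0.001 dn [ 0.  0. -1.]
```

>>> servo_tool:
  deltas:
    - [[0, 0, -0.02, 0], [0, 0, -0.03, 0], [0, 0, -0.03, 0], [0, 0, 0.1, 0], [0, 0, 0.3, 0]]

```text
time: 21.4
eef_pos: [0.5215, 0.3034, 0.0836]
tcp_rot: [-0.471, 0.528, 0.472, 0.526]
contact_force: [0.5, -0.2, -0.7]
opening: 0.0
```

>>> servo_tool:
  deltas:
    - [[0, 0, 0.3, 0], [0, 0, 0.6, 0], [0, 0, 1, 0], [0, 0, 1, 0], [0, 0, 1, 0]]
  claw: 1

```text
time: 21.9
eef_pos: [0.5233, 0.304, 0.1861]
tcp_rot: [-0.472, 0.526, 0.471, 0.528]
contact_force: [0.3, 0.3, -0.2]
opening: 0.842
```

```bash
python3 - <<'E'
from h import *
im,K,W=wcam();np.savez('wh.npz',im=im,K=K,W=W)
print('wrist hasp',[(np.round(d['at'],3).tolist(),round(d['p'],2)) for d in recognise('wrist','hasp')][:2])
a,_,_=cam('scene');print('scene hasp',[(np.round(d['at'],3).tolist(),round(d['p'],2)) for d in recognise('scene','hasp')][:2],[(np.round(d['at'],3).tolist(),round(d['p'],2)) for d in recognise('scene','logger_green')])
# expected leaf outline local->world closed, print projected corners
C=np.array([.4759,.3237]);ex=np.array([.994,-.1097]);ey=np.array([.1097,.994])
g=cv2.cvtColor(im,cv2.COLOR_BGR2GRAY)
for ph in(0,.15,.3):
  print(ph,[np.round(proj(K,W,np.append(C+ex*x+ey*(.042-r*np.cos(ph)),.0525+r*np.sin(ph)+.002))).tolist() for x,r in((.036,.0),(.060,.0),(.060,.103),(.036,.103))])
cc=[proj(K,W,np.append(C+ex*.048+ey*y,.0545)) for y in np.arange(.04,-.08,-.004)]
print([int(g[int(v),int(u)]) for u,v in cc])
E
```

```text
t21.90 tcp [0.5233 0.304  0.1861] jaw az 83.7 F [ 0.3  0.3 -0.2] op 0.842 dn [ 0.003  0.001 -1.   ]
wrist hasp [([0.521, 0.316, 0.053], 0.83), ([0.667, 0.347, 0.067], 0.34)]
scene hasp [([0.526, 0.316, 0.055], 0.9)] [([0.478, 0.327, 0.042], 0.83), ([0.403, 0.126, 0.038], 0.74)]
0 [[312.0, 164.0], [311.0, 189.0], [202.0, 189.0], [200.0, 164.0]]
0.15 [[312.0, 164.0], [311.0, 189.0], [200.0, 194.0], [199.0, 168.0]]
0.3 [[312.0, 164.0], [311.0, 189.0], [202.0, 200.0], [200.0, 173.0]]
[132, 126, 141, 161, 146, 143, 140, 130, 131, 134, 133, 136, 135, 135, 136, 135, 135, 138, 139, 161, 104, 60, 113, 135, 135, 122, 144, 147, 147, 147]
```

>>> servo_tool:
  deltas:
    - [[0.13, -0.2, 0.1, 0.03], [0.26, -0.4, 0.15, 0.06], [0.4, -0.6, 0.15, 0.1], [0.53, -0.75, 0.15, 0.137], [0.66, -0.84, 0.15, 0.137]]
  claw: 1

```text
time: 22.65
eef_pos: [0.5887, 0.2185, 0.1981]
tcp_rot: [-0.525, 0.474, 0.526, 0.473]
contact_force: [0.5, 0.7, 0.7]
opening: 0.997
```

>>> servo_tool:
  deltas:
    - [[0.15, -0.2, 0, 0], [0.35, -0.45, 0, 0], [0.55, -0.7, 0, 0], [0.66, -0.84, 0, 0], [0.66, -0.84, 0, 0]]

```text
time: 23.15
eef_pos: [0.6554, 0.134, 0.1984]
tcp_rot: [-0.524, 0.474, 0.525, 0.474]
contact_force: [-0.2, -0.3, -1.2]
opening: 1.001
```

```bash
python3 - <<'E'
from tilt import *
im,K,W=wcam();np.savez('wr.npz',im=im,K=K,W=W)
h=cv2.cvtColor(im,cv2.COLOR_BGR2HSV);m=cv2.inRange(h,(0,120,60),(8,255,255))|cv2.inRange(h,(172,120,60),(180,255,255))
n,l,s,c=cv2.connectedComponentsWithStats(m);
for i in np.argsort(-s[1:,4])[:3]+1: print(s[i],c[i].round(1))
# expected tag centre from fit; tag centre in logger frame x≈-.0195
th=np.radians(30);r=(.6862,.0338,.1051)
exec(open('fitrack.py').read().split('pts=')[0].split('obs=')[1].split('\n',1)[1])
P=lg(r,.105,0,(-.0195,0,.034));print('expected tag',P,proj(K,W,P))
E
```

```text
t23.15 tcp [0.6554 0.134  0.1984] jaw az 95.8 F [-0.2 -0.3 -1.2] op 1.001 dn [-0.001 -0.    -1.   ]
[ 236  129   37   59 2123] [254.1 158.3]
[418 193  29  58 391] [431.3 223.8]
[491 201  21  13  88] [501.3 206.3]
expected tag [0.63024026 0.13347948 0.09569486] [253.40900358 158.95036495]
```

>>> servo_tool:
  deltas:
    - [[0, 0.02, -0.2, 0], [0, 0.02, -0.4, 0], [0, 0.02, -0.6, 0], [0, 0.02, -0.75, 0], [0, 0.02, -0.85, 0]]

```text
time: 23.7
eef_pos: [0.6532, 0.1389, 0.1126]
tcp_rot: [-0.525, 0.473, 0.526, 0.472]
contact_force: [-0.5, 0.1, 0.1]
opening: 1.0
```

>>> servo_tool:
  deltas:
    - [[0, 0, -0.1, 0], [0, 0, -0.2, 0], [0, 0, -0.32, 0], [0, 0, -0.32, 0], [0, 0, -0.32, 0]]

```text
time: 24.2
eef_pos: [0.6544, 0.1376, 0.0821]
tcp_rot: [-0.525, 0.473, 0.526, 0.473]
contact_force: [1.0, -0.1, 0.8]
opening: 1.001
```

>>> servo_tool:
  deltas:
    - [[0, 0, 0, 0], [0, 0, 0, 0], [0, 0, 0, 0], [0, 0, 0, 0], [0, 0, 0, 0]]
  claw: -1
  force: 40

```text
time: 24.7
eef_pos: [0.6551, 0.1376, 0.0834]
tcp_rot: [0.526, -0.473, -0.525, -0.473]
contact_force: [-0.1, -0.1, 2.6]
opening: 0.531
```

>>> servo_tool:
  deltas:
    - [[0, 0, 0, 0], [0, 0, 0, 0], [0, 0, 0, 0], [-0.05, 0, 0.08, 0], [-0.08, 0, 0.14, 0]]

```text
time: 25.2
eef_pos: [0.6473, 0.1373, 0.0958]
tcp_rot: [0.526, -0.473, -0.524, -0.474]
contact_force: [2.3, -0.1, -2.1]
opening: 0.531
```

>>> servo_tool:
  deltas:
    - [[-0.06, 0, 0.1, 0], [-0.12, 0, 0.2, 0], [-0.18, 0, 0.4, 0], [-0.2, 0, 0.7, 0], [-0.2, 0, 1, 0]]

```text
time: 25.7
eef_pos: [0.6243, 0.1381, 0.1962]
tcp_rot: [-0.524, 0.474, 0.527, 0.472]
contact_force: [0.7, 0.3, -2.6]
opening: 0.529
```

```bash
python3 chk.py r; python3 - <<'E'
from h import *
a,K,W=cam('side')
print('tray',[(np.round(d['at'],3).tolist(),round(d['p'],2)) for d in recognise('side','tray_seat')][:2])
h=cv2.cvtColor(a,cv2.COLOR_BGR2HSV);m=cv2.inRange(h,(0,120,60),(8,255,255))|cv2.inRange(h,(172,120,60),(180,255,255))
m[:230]=0;ct=max(cv2.findContours(m,0,1)[0],key=cv2.contourArea);q=cv2.approxPolyDP(cv2.convexHull(ct),6,True)[:,0]
P=[back(K,W,p,.022) for p in q];print(q.tolist(),np.round(P,4).tolist(),np.round(np.mean(P,0),4))
E
```

```text
t25.70 tcp [0.6243 0.1381 0.1962] jaw az 96.0 F [ 0.7  0.3 -2.6] op 0.529 dn [-0.004  0.    -1.   ]
(np.int64(220), np.int64(283), np.int64(160)) (np.int64(218), np.int64(286), np.int64(270)) [-1.700e-03  4.800e-02  5.066e-01  5.000e-04] tilt 29.0 T f 0.0068 y 0.0633
tray [([0.474, -0.317, 0.006], 0.88)]
[[312, 267], [342, 322], [255, 360], [232, 298]] [[0.5684, -0.2245, 0.022], [0.59, -0.3683, 0.022], [0.3828, -0.4005, 0.022], [0.3617, -0.2564, 0.022]] [ 0.4757 -0.3124  0.022 ]
```

>>> servo_tool:
  deltas:
    - [[-0.08, -0.1, 0.05, 0], [-0.18, -0.3, 0.05, 0.01], [-0.28, -0.55, 0.05, 0.02], [-0.38, -0.8, 0.05, 0.031], [-0.45, -1, 0.05, 0.031]]

```text
time: 26.35
eef_pos: [0.5786, 0.0363, 0.1983]
tcp_rot: [-0.535, 0.462, 0.539, 0.459]
contact_force: [-0.7, -0.5, -2.7]
opening: 0.529
```

>>> servo_tool:
  deltas:
    - [[-0.08, -0.22, 0, 0], [-0.15, -0.45, 0, 0], [-0.22, -0.65, 0, 0], [-0.3, -0.85, 0, 0], [-0.35, -1, 0, 0]]

```text
time: 26.85
eef_pos: [0.5439, -0.0632, 0.1987]
tcp_rot: [-0.535, 0.461, 0.538, 0.46]
contact_force: [0.5, -0.2, -2.3]
opening: 0.533
```

>>> servo_tool:
  deltas:
    - [[-0.08, -0.22, 0, 0], [-0.15, -0.45, 0, 0], [-0.22, -0.65, 0, 0], [-0.3, -0.85, 0, 0], [-0.35, -1, 0, 0]]

```text
time: 27.35
eef_pos: [0.5099, -0.1631, 0.1998]
tcp_rot: [-0.536, 0.461, 0.538, 0.46]
contact_force: [0.8, 0.7, -1.9]
opening: 0.528
```

>>> servo_tool:
  deltas:
    - [[-0.04, -0.22, 0, 0], [-0.09, -0.45, 0, 0], [-0.14, -0.65, 0, 0], [-0.18, -0.85, 0, 0], [-0.2, -1, 0, 0]]

```text
time: 27.85
eef_pos: [0.4906, -0.2631, 0.2003]
tcp_rot: [-0.536, 0.46, 0.537, 0.46]
contact_force: [-0.1, 0.3, -2.7]
opening: 0.53
```

>>> servo_tool:
  deltas:
    - [[0, -0.25, -0.1, 0], [0, -0.45, -0.3, 0], [0, -0.48, -0.5, 0], [0, -0.48, -0.5, 0], [0, -0.48, -0.5, 0]]

```text
time: 28.35
eef_pos: [0.4911, -0.3098, 0.1507]
tcp_rot: [-0.536, 0.46, 0.538, 0.46]
contact_force: [-0.1, 0.8, -1.4]
opening: 0.531
```

```bash
python3 - <<'E'
from h import *
im,K,W=wcam();np.savez('wt.npz',im=im,K=K,W=W);cv2.imwrite('pics/wt.png',im)
h=cv2.cvtColor(im,cv2.COLOR_BGR2HSV);m=cv2.inRange(h,(0,120,60),(8,255,255))|cv2.inRange(h,(172,120,60),(180,255,255))
print('tray',[(np.round(d['at'],3).tolist(),round(d['p'],2)) for d in recognise('wrist','tray_seat')][:2])
dark=((h[:,:,2]<70)).astype(np.uint8)
n,l,s,c=cv2.connectedComponentsWithStats(dark)
for i in np.argsort(-s[1:,4])[:6]+1: print('dark',s[i],c[i].round(1))
for v in range(5,150,12):   # class string across the tray
    print(v,''.join('R' if m[v,u] else 'k' if dark[v,u] else '.' for u in range(60,460,4)))
E
```

```text
t28.35 tcp [ 0.4911 -0.3098  0.1507] jaw az 98.8 F [-0.1  0.8 -1.4] op 0.531 dn [-0.001  0.002 -1.   ]
tray [([0.425, -0.316, 0.004], 0.85)]
dark [    0   165   512   219 46613] [216.4 321.3]
dark [ 232   95   42   31 1286] [252.3 109.9]
dark [235  82  55  36 346] [276.2  92.9]
dark [216  82   7  35 160] [218.9  99.8]
dark [  4 162  14   4  24] [ 10.7 163. ]
dark [227  82   6   4  11] [229.6  83.5]
5 ....................................................................................................
17 ....................................................................................................
29 ....................................................................................................
41 ..........................RRRRRRRRRRRRRRRRRRRRRRRRRRRRRRRRRRRRRRRRRRRRR.............................
53 ..........................RRRRRRRRRRRRRRRRRRRRRRRRRRRRRRRRRRRRRRRRRRRRR.............................
65 ...........................RRRRRRRRRRRRRRRRRRRRRRRRRRRRRRRRRRRRRRRRRRRR.............................
77 ...........................RRRRRRRRRRRRRRRRRRRRRRRRRRRRRRRRRRRRRRRRRRR..............................
89 ...........................RRRRRRRRRRRRkkRRRRRRRRRRRRRRRkkRRRRRRRRRRRR..............................
101 ...........................RRRRRRRRRRRR.kRRkkkkkkkkkkkRRkkRRRRRRRRRRRR..............................
113 ............................RRRRRRRRRRR.kRRkkkkkkkkkkkRRkkRRRRRRRRRRRR..............................
125 ............................RRRRRRRRRRRRRRRkkkkk.kkkkkRRRRRRRRRRRRRRR...............................
137 ............................RRRRRRRRR.......................RRRRRRRRR...............................
149 ............................RRRRRRRRR.......................RRRRRRRRR...............................
```

```bash
python3 - <<'E'
from tilt import *
d=np.load('wt.npz');K,W,im=d['K'],d['W'],d['im']
s,R=st(0);M=np.eye(4);M[:3,:3]=R;M[:3,3]=s['eef_pos'];M=np.linalg.inv(M)
h=cv2.cvtColor(im,cv2.COLOR_BGR2HSV);m=(cv2.inRange(h,(0,120,60),(8,255,255))|cv2.inRange(h,(172,120,60),(180,255,255)))>0
cols={u:np.where(m[:,u])[0][0] for u in(190,220,250,280,310)};print('near edge rows',cols)
tl=lambda u,v,z:np.round((M@np.append(back(K,W,(u,v),z),1))[1:3],4)
e0=tl(190,cols[190],.022);e1=tl(310,cols[310],.022);print('edge tool(y,z)',e0,e1,'yaw err deg',np.degrees((e1[0]-e0[0])/(e1[1]-e0[1])),'nest x0 tool y',(e0[0]+e1[0])/2-.105)
for v in(60,90,110,130,150):
    u=np.where(m[v,100:400])[0]+100;l,r=tl(u[0],v,.022),tl(u[-1]+1,v,.022);print(v,u[0],u[-1]+1,l,r,'mid z',(l[1]+r[1])/2,'w',r[1]-l[1])
print('guide end outer',tl(253,82,.022),'corner inner end',tl(218,117,.022),'->x0',tl(218,117,.022)[0]-.040,'outer w',tl(216,100,.022),tl(290,100,.022),'mat',tl(253,95,.006),tl(232,110,.006),tl(274,110,.006))
a,b=tag(im,True);print(a,b,np.round(tilt2(K,a,b).x,4))
E
```

```text
near edge rows {190: np.int64(36), 220: np.int64(35), 250: np.int64(36), 280: np.int64(35), 310: np.int64(35)}
edge tool(y,z) [ 0.1213 -0.0478] [0.1219 0.0486] yaw err deg 0.3566127355585974 nest x0 tool y 0.016600000000000004
60 165 341 [ 0.1034 -0.0695] [0.1033 0.0752] mid z 0.0028499999999999984 w 0.1447
90 167 338 [ 0.0799 -0.0698] [0.0798 0.0747] mid z 0.002450000000000001 w 0.14450000000000002
110 169 337 [ 0.0635 -0.0695] [0.0634 0.0753] mid z 0.0029 w 0.1448
130 170 335 [ 0.0464 -0.0701] [0.0463 0.075 ] mid z 0.002450000000000001 w 0.1451
150 172 333 [ 0.0286 -0.0697] [0.0285 0.0747] mid z 0.0025000000000000022 w 0.1444
guide end outer [0.0862 0.0028] corner inner end [ 0.0575 -0.0275] ->x0 0.0175 outer w [ 0.0717 -0.0287] [0.0717 0.0344] mat [0.0755 0.003 ] [ 0.0624 -0.0162] [0.0624 0.0222]
(np.int64(220), np.int64(283), np.int64(160)) (np.int64(218), np.int64(286), np.int64(270)) [-0.0017  0.048   0.5065  0.0006]
```

>>> servo_tool:
  deltas:
    - [[-0.12, -0.01, 0, 0], [-0.247, -0.018, -0.1, 0], [-0.247, -0.018, -0.3, 0], [-0.247, -0.018, -0.5, 0], [-0.247, -0.018, -0.7, 0]]

```text
time: 28.95
eef_pos: [0.4666, -0.3123, 0.0821]
tcp_rot: [0.538, -0.46, -0.536, -0.46]
contact_force: [0.6, 0.3, -2.6]
opening: 0.532
```

>>> servo_tool:
  deltas:
    - [[0, 0, -0.1, 0], [0, 0, -0.2, 0], [0, 0, -0.28, 0], [0, 0, -0.3, 0], [0, 0, -0.3, 0]]

```text
time: 29.45
eef_pos: [0.4669, -0.3122, 0.0515]
tcp_rot: [0.537, -0.46, -0.537, -0.46]
contact_force: [-0.5, -0.5, -2.4]
opening: 0.529
```

```bash
python3 chk.py r; python3 - <<'E'
from h import *
d=np.load('w.npz');K,W,im=d['K'],d['W'],d['im']
h=cv2.cvtColor(im,cv2.COLOR_BGR2HSV);m=(cv2.inRange(h,(0,120,60),(8,255,255))|cv2.inRange(h,(172,120,60),(180,255,255)))>0
s,R=st(0);M=np.eye(4);M[:3,:3]=R;M[:3,3]=s['eef_pos'];M=np.linalg.inv(M)
c=[np.where(m[:,u])[0][0] for u in(190,220,250,280,310)];print(c,'TCP local x',[round(.105-(M@np.append(back(K,W,(u,v),.022),1))[1],4) for u,v in zip((190,250,310),c[::2])])
E
```

```text
t29.45 tcp [ 0.4669 -0.3122  0.0515] jaw az 98.8 F [-0.5 -0.5 -2.4] op 0.529 dn [ 0. -0. -1.]
(np.int64(220), np.int64(283), np.int64(161)) (np.int64(218), np.int64(286), np.int64(270)) [-0.0007  0.0473  0.5234  0.0006] tilt 30.0 T f 0.0080 y 0.0625
[np.int64(56), np.int64(55), np.int64(56), np.int64(55), np.int64(55)] TCP local x [np.float64(0.0086), np.float64(0.0086), np.float64(0.0081)]
```

>>> servo_tool:
  deltas:
    - [[0, 0, -0.04, 0], [0, 0, -0.08, 0], [0.005, 0, -0.11, 0], [0.02, 0.003, -0.14, 0], [0.04, 0.006, -0.17, 0]]
  force: 20

```text
time: 30.0
eef_pos: [0.4737, -0.3123, 0.0378]
tcp_rot: [0.538, -0.46, -0.535, -0.461]
contact_force: [3.5, 3.5, 10.4]
opening: 0.532
```

>>> servo_tool:
  deltas:
    - [[0.01, 0.002, -0.02, 0], [0.02, 0.003, -0.04, 0], [0.03, 0.005, -0.06, 0], [0.035, 0.005, -0.07, 0], [0.04, 0.006, -0.08, 0]]

```text
time: 30.5
eef_pos: [0.4791, -0.312, 0.0306]
tcp_rot: [0.539, -0.46, -0.534, -0.462]
contact_force: [6.0, 4.5, 11.5]
opening: 0.536
```

```bash
cat > chk2.py <<'E'
import subprocess;print(subprocess.run(['python3','chk.py','r'],capture_output=True,text=True).stdout)
from h import *
d=np.load('w.npz');K,W,im=d['K'],d['W'],d['im']
h=cv2.cvtColor(im,cv2.COLOR_BGR2HSV);m=(cv2.inRange(h,(0,120,60),(8,255,255))|cv2.inRange(h,(172,120,60),(180,255,255)))>0
s,R=st(0);M=np.eye(4);M[:3,:3]=R;M[:3,3]=s['eef_pos'];M=np.linalg.inv(M)
c=[np.where(m[:,u])[0][0] for u in(190,250,310)];print('TCP local x',[round(-.105+(M@np.append(back(K,W,(u,v),.022),1))[1],4) for u,v in zip((190,250,310),c)])
E
python3 chk2.py
```

```text
t30.50 tcp [ 0.4791 -0.312   0.0306] jaw az 98.7 F [ 6.   4.5 11.5] op 0.536 dn [ 0.008 -0.003 -1.   ]
(np.int64(218), np.int64(287), np.int64(161)) (np.int64(217), np.int64(286), np.int64(276)) [-0.0128  0.0502  0.3123  0.0007] tilt 17.9 T f -0.0075 y 0.0668

TCP local x [np.float64(0.0035), np.float64(0.0035), np.float64(0.0034)]
```

>>> servo_tool:
  deltas:
    - [[-0.02, -0.004, 0, 0], [-0.04, -0.008, 0, 0], [-0.055, -0.011, 0, 0], [-0.055, -0.011, -0.02, 0], [-0.055, -0.011, -0.04, 0]]

```text
time: 31.05
eef_pos: [0.475, -0.3146, 0.0277]
tcp_rot: [0.541, -0.46, -0.532, -0.462]
contact_force: [7.8, 3.8, 11.6]
opening: 0.535
```

>>> servo_tool:
  deltas:
    - [[0, 0, -0.02, 0], [0, 0, -0.04, 0], [0.005, 0, -0.06, 0], [0.005, 0, -0.07, 0], [0.005, 0, -0.08, 0]]

```text
time: 31.55
eef_pos: [0.4768, -0.3149, 0.0203]
tcp_rot: [0.542, -0.459, -0.531, -0.462]
contact_force: [10.8, 5.3, 12.2]
opening: 0.532
```

```bash
python3 chk2.py
```

```text
t31.55 tcp [ 0.4768 -0.3149  0.0203] jaw az 98.7 F [10.8  5.3 12.2] op 0.532 dn [ 0.015 -0.007 -1.   ]
(np.int64(215), np.int64(289), np.int64(168)) (np.int64(217), np.int64(286), np.int64(282)) [-0.0225  0.0495  0.1252  0.0006] tilt 7.2 T f -0.0203 y 0.0669

TCP local x [np.float64(0.0007), np.float64(0.0006), np.float64(0.0006)]
```

>>> servo_tool:
  deltas:
    - [[0.015, 0.002, -0.02, 0], [0.025, 0.004, -0.04, 0], [0.03, 0.005, -0.06, 0], [0.035, 0.006, -0.08, 0], [0.04, 0.006, -0.1, 0]]

```text
time: 32.1
eef_pos: [0.4784, -0.3146, 0.0111]
tcp_rot: [0.54, -0.46, -0.534, -0.46]
contact_force: [-4.6, 5.1, 33.2]
opening: 0.53
```

```bash
python3 chk2.py
```

```text
t32.10 tcp [ 0.4784 -0.3146  0.0111] jaw az 98.8 F [-4.6  5.1 33.2] op 0.530 dn [ 0.007 -0.005 -1.   ]
(np.int64(213), np.int64(291), np.int64(175)) (np.int64(217), np.int64(286), np.int64(286)) [-0.0295  0.0485  0.0033  0.0006] tilt 0.2 T f -0.0294 y 0.0660

TCP local x [np.float64(0.0022), np.float64(0.0022), np.float64(0.0022)]
```

>>> servo_tool:
  deltas:
    - [[0, 0, 0.03, 0], [0, 0, 0.04, 0], [0, 0, 0.04, 0], [0, 0, 0.04, 0], [0, 0, 0.04, 0]]

```text
time: 32.65
eef_pos: [0.4783, -0.3145, 0.0116]
tcp_rot: [0.541, -0.46, -0.532, -0.461]
contact_force: [7.9, -2.5, 1.8]
opening: 0.53
```

>>> servo_tool:
  deltas:
    - [[0, 0, 0, 0], [0, 0, 0, 0], [0, 0, 0, 0], [0, 0, 0.02, 0], [0, 0, 0.05, 0]]
  claw: 0.5

```text
time: 33.15
eef_pos: [0.4733, -0.311, 0.0129]
tcp_rot: [-0.536, 0.46, 0.537, 0.46]
contact_force: [-0.5, -0.7, -0.4]
opening: 0.748
```

>>> servo_tool:
  deltas:
    - [[0, 0, 0.1, 0], [0, 0, 0.3, 0], [0, 0, 0.5, 0], [0, 0, 0.75, 0], [0, 0, 1, 0]]

```text
time: 33.65
eef_pos: [0.4737, -0.3113, 0.1149]
tcp_rot: [0.537, -0.46, -0.537, -0.46]
contact_force: [-0.0, 0.7, -0.4]
opening: 0.753
```

>>> servo_tool:
  deltas:
    - [[0, 0, 0.2, 0], [0, 0, 0.3, 0], [0, 0, 0.3, 0], [0, 0, 0.3, 0], [0, 0, 0.3, 0]]

```text
time: 34.15
eef_pos: [0.473, -0.3107, 0.1417]
tcp_rot: [-0.536, 0.46, 0.538, 0.46]
contact_force: [-1.1, 0.9, -0.1]
opening: 0.753
```

```bash
python3 chk2.py; python3 - <<'E'
from h import *
d=np.load('w.npz');K,W,im=d['K'],d['W'],d['im']
h=cv2.cvtColor(im,cv2.COLOR_BGR2HSV);m=(cv2.inRange(h,(0,120,60),(8,255,255))|cv2.inRange(h,(172,120,60),(180,255,255)))>0
print('wrist red',[(np.round(x['at'],3).tolist(),round(x['p'],2)) for x in recognise('wrist','logger_red')])
for c in('scene','side'):
    cam(c)
    for q in('logger_green','logger_red','logger_blank','hasp','tape','sprayer','label_pot','trowel'): print(c,q,[(np.round(x['at'],3).tolist(),round(x['p'],2)) for x in recognise(c,q)][:3])
# rows across the tray in the wrist view
s,R=st(0);M=np.eye(4);M[:3,:3]=R;M[:3,3]=s['eef_pos'];M=np.linalg.inv(M)
tl=lambda u,v,z:np.round((M@np.append(back(K,W,(u,v),z),1))[1:3],4)
for v in range(60,260,25):
    u=np.where(m[v,60:450])[0]+60
    if len(u): print(v,u[0],u[-1]+1,'mid z %.4f'%((tl(u[0],v,.022)[1]+tl(u[-1]+1,v,.022)[1])/2))
    print(''.join('R' if m[v,x] else 'k' if h[v,x,2]<70 else 'w' if h[v,x,2]>150 and h[v,x,1]<60 else '.' for x in range(130,380,3)))
E
```

```text
t34.15 tcp [ 0.473  -0.3107  0.1417] jaw az 98.8 F [-1.1  0.9 -0.1] op 0.753 dn [-0.002  0.002 -1.   ]
(np.int64(190), np.int64(310), np.int64(80)) (np.int64(190), np.int64(310), np.int64(286)) [-6.340e-02  8.200e-02  3.116e-01  1.000e-04] tilt 17.9 T f -0.0581 y 0.0986

TCP local x [np.float64(-0.002), np.float64(-0.0028), np.float64(-0.0028)]
wrist red []
scene logger_green [([0.404, 0.126, 0.037], 0.97), ([0.468, 0.327, 0.044], 0.72)]
scene logger_red [([0.482, -0.299, 0.036], 0.59)]
scene logger_blank [([0.674, 0.037, 0.111], 0.91)]
scene hasp [([0.526, 0.317, 0.056], 0.87), ([0.688, 0.36, 0.073], 0.72)]
scene tape []
scene sprayer [([0.701, -0.287, 0.116], 0.91)]
scene label_pot [([0.687, 0.362, 0.074], 0.97), ([0.273, -0.36, 0.004], 0.59)]
scene trowel [([0.271, -0.355, 0.005], 0.88)]
side logger_green [([0.51, 0.318, 0.049], 0.63)]
side logger_red [([0.46, -0.327, 0.036], 0.67)]
side logger_blank [([0.681, 0.022, 0.114], 0.89)]
side hasp [([0.527, 0.318, 0.054], 0.72), ([0.264, -0.353, 0.001], 0.38)]
side tape [([0.71, -0.03, 0.089], 0.39)]
side sprayer [([0.678, -0.314, 0.115
[... 309 characters left out ...]
RRRRRRRRRRRRRRRRRRRRRRRRRR..............
110 164 338 mid z 0.0012
............RRRRRRRRRRRRRRRRkk..................RRRkkRRRRRRRRRRRRRRRRR..............
135 166 336 mid z 0.0012
............RRRRRRRRRRRRRRRRk..wwwwwwwwwwww.www.RRRkkRRRRRRRRRRRRRRRR...............
160 168 333 mid z 0.0007
.............RRRRRRRRRRRRRRRRR.wwRRRRRRRRRRRRw..RRRRRRRRRRRRRRRRRRRR................
185 170 331 mid z 0.0007
..............RRRRRRRRRRRRRRRR..wRRRRRRRRRRRRw..RRRRRRRRRRRRRRRRRRR.................
210 172 329 mid z 0.0007
..............RRRRRRRRRRRRRRRR..................RRRRRRRRRRRRRRRRRRR.................
235 175 327 mid z 0.0011
...............RRRRRRRRRRRRRRRk..........kkk....RRkkRRRRRRRRRRRRRR..................
```

>>> servo_tool:
  deltas:
    - [[0, 0.1, 0.1, 0], [0, 0.2, 0.2, 0], [0, 0.2, 0.3, 0], [0, 0.2, 0.3, 0], [0, 0.2, 0.3, 0]]

```text
time: 35.65
eef_pos: [0.4742, -0.2916, 0.1743]
tcp_rot: [0.538, -0.46, -0.536, -0.46]
contact_force: [-0.1, -0.4, 0.5]
opening: 0.748
```

```bash
python3 - <<'E'
from tilt import *
d=np.load('w.npz');K,W,im=d['K'],d['W'],d['im']
h=cv2.cvtColor(im,cv2.COLOR_BGR2HSV);m=(cv2.inRange(h,(0,120,60),(8,255,255))|cv2.inRange(h,(172,120,60),(180,255,255)))
c=m[130:215,222:272].copy();n,l,s,ce=cv2.connectedComponentsWithStats(c)
for i in range(1,n):
    if s[i,4]>500:
        mm=(l==i).astype(np.uint8);q=cv2.approxPolyDP(cv2.convexHull(cv2.findContours(mm,0,1)[0][0]),4,True)[:,0]+[222,130];print(s[i],q.tolist())
        top=np.where(mm.any(1))[0];a,b=top[0],top[-1];e=lambda r:(np.where(mm[r])[0][0]+222,np.where(mm[r])[0][-1]+223)
        A=(*e(a+2),a+130);B=(*e(b-2),b+131);r=tilt2(K,A,B);print(A,B,np.round(r.x,4),'tilt',np.degrees(r.x[2]),'tag z',.1417-r.x[0],np.round(r.fun,1))
y0=(125,0)
im,K,W=wcam()
for cname in('scene','side'):
    a,K,W=cam(cname);hh=cv2.cvtColor(a,cv2.COLOR_BGR2HSV);y=cv2.inRange(hh,(22,150,120),(35,255,255));n,l,s,ce=cv2.connectedComponentsWithStats(y)
    b=cv2.imread('pics/a.png' if cname=='scene' else 'pics/b.png');y=cv2.inRange(cv2.cvtColor(b,cv2.COLOR_BGR2HSV),(22,150,120),(35,255,255));n2,l2,s2,ce2=cv2.connectedComponentsWithStats(y)
    print(cname,'now',[(s[i].tolist()) for i in range(1,n) if s[i,4]>60],'start',[(s2[i].tolist()) for i in range(1,n2) if s2[i,4]>60])
E
```

```text
[   5    6   38   59 2131] [[263, 136], [263, 194], [229, 194], [227, 136]]
(np.int64(227), np.int64(264), np.int64(136)) (np.int64(228), np.int64(264), np.int64(195)) [ 0.1043  0.0436  0.0313 -0.0043] tilt 1.790652779576007 tag z 0.0374372113222609 [-0.   0.2 -0.1  0.3 -0.5  0.1]
t35.65 tcp [ 0.4742 -0.2916  0.1743] jaw az 98.8 F [-0.1 -0.4  0.5] op 0.748 dn [ 0.001 -0.001 -1.   ]
scene now [[319, 341, 12, 13, 71]] start [[319, 341, 12, 14, 71]]
side now [[244, 213, 16, 13, 96]] start [[243, 199, 29, 27, 464]]
```

```bash
python3 -c "
from h import *
st(); sign_off()"
```

```text
t35.80 tcp [ 0.4735 -0.2913  0.1729] jaw az 98.8 F [-1.4 -0.5  0.2] op 0.749 dn [-0.001  0.001 -1.   ]
the job is handed in; nothing more can be done
```

I placed both tagged loggers, closed the hasp and handed the job in at 35.8 s. One force spike along the way may break the 40 N rule, as explained below.

- **Green logger:** I felt for the nest's end wall, tucked the low end under the lip and laid the logger down. After release its top was about 49 mm above the bench, as expected, and its tilt read about 1°. It sits about 2 mm off centre sideways.
- **Hasp:** I swung it over and pressed it down at its closed height. The fingertips met it at 54.5 mm, and both outside cameras later put its middle at 53–56 mm. I had used up the picture limit by then, so this was checked by numbers only.
- **Red logger:** It lies flat in the tray nest. The tilt reading was about 2°, within measurement noise. It is about 2 mm off lengthwise. Sideways it is about 4 mm off, against one guide; the image reading was nearer 5 mm. The limit is 7 mm, so I did not nudge it.
- **Everything else:** The untagged logger, sprayer, label pot, trowel and purple look-alike all read at their starting places. The network missed the tape in the last check because the arm partly hid it. Its visible edge was where it started.

**Possible problem:** while I was pushing the hasp upright, the force reading jumped to about 50 N, probably from the leaf tip catching under the finger knuckles. It cleared at once and stayed below the 120 N wrist limit. If the knuckles count as the gripper's body, it would break the 40 N rule. Forces while laying the loggers down peaked at about 36 N.

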